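# Pack and close the sample transport case

## Robot

A 6-joint arm with a two-finger parallel gripper is mounted at the origin on the work surface. World frame = base frame: x ahead of the robot, y to its left, z up, the work surface at z = 0. Lengths are in mm, angles in rad, forces in N, time in s.
With the tool pointing down it reaches from about 350 to 875 mm from the base axis. Payload 4.2 kg.
Tool frame: the origin (TCP) lies midway between the tips of the shut fingers; the grasp point (between the pads) lies 19 mm behind it; z points along the fingers, y is the direction in which the jaws open and shut (so a half turn about z gives the same grasp; the last joint's range is limited). The gripper opens to 85 mm and grips with 20 to 120 N. Pads are 22 mm wide; open, the fingers measure 114 mm over their backs; the gripper's body (76 mm by 85 mm) begins 54 mm behind the grasp point. The pads swing forward as they close: fully open they stand 13 mm farther back than shut.
Start: joints at [1.451, 0.385, 0.008, 0, -1.194, -0.259], TCP at [231.095, 580.684, 231.312] pointing down, gripper open.
Joint ranges: [-3.14, 3.14], [-1.21, 2.06], [-1.07, 1.41], [-3.16, 2.05], [-2.99, -0.16], [-3.1, 3.1]. Speed limits (rad/s): [2.79, 2.79, 3.14, 3.14, 3.14, 3.14].

## Interface

Orientations are given as a unit quaternion [x, y, z, w].
In Python, from bench import arm gives the robot as it stands.
- The arm moves only by the tool send_rows, never from a script. Its arguments are lists of equal length, an entry for each row: "translation": the shift along the tool's x, y, z in mm, a list of three; "dr": the turn, a rotation vector about the tool's x, y, z in degrees, a list of three; "grip": the finger opening in mm, from 0 to 85.4. In form: {"translation": [[dx, dy, dz], ...], "dr": [[ax, ay, az], ...], "grip": [grip, ...]}. A call has exactly 5 rows; each row shifts and turns the commanded pose from where the row before left it, along the tool's axes as they then stand; what a row does not reach is not made up. A row lasts 1/8 s, in which the tool goes at most 62.5 mm and 10.7 degrees, less where a joint would pass 70% of its speed; a pose out of reach is approached as far as the arm can. A call with a gripper value outside its range is refused whole. The fingers move at their own pace and stop on an object; the grip force is fixed at half the most. Time passes only in rows, so rows that do not move let the fingers close, or fill a call up. It gives the time, the measured TCP pose, the force and the opening at its end, in the units of the state.
- arm.read_state(): the state, without advancing time (a new reading comes with each control period).
- arm.get_image(name): name is "scene" or "top"; returns the picture (384x512x3 uint8, red, green, blue); there is no depth.
- arm.camera_info(name): a dict with "fx", "fy", "cx", "cy" (pixels), "cam_to_world" (4x4, takes a point from camera to world coordinates). Camera axes: x right, y down, z forward; pixel columns grow to the right and rows downward; lengths in mm; the calibration is good to about 2 mm. A picture is of the moment at which its call begins. camera_info takes no time and is no camera call.
- arm.job_done(): hands the job in, once; it reports no verdict.
Trained networks look in the newest picture that a camera, given by its name, has taken for a name from the list of things; names that differ only in an ending like _2 or _b are one class to them, and where a whole thing is asked for, a point or a joint stands for the part that bears it (a point fixed in the world has none). Each returns a list of dicts, best first, with "confidence" (0 to 1); they miss things now and then, are a little off and sometimes report something else, mostly with a low value. They report only what shows in the picture. A call takes as long as a camera call.
- arm.search_frame(thing, camera): "xyz" ([x, y, z] in mm, in world coordinates, good to about 4 mm: the middle of the surface that is visible of it).
- arm.place_of(thing, camera): "xyz" ([x, y, z] in mm, in world coordinates, good to about 4 mm: a listed point, or the origin of a listed thing).
The state is a dict: "clock": time; "joints": joint angles; "joint_vel": joint speeds; "joint_efforts": joint torques, N m; "position": TCP position; "ee_rot": TCP orientation; "contact_force": force on the tool from outside, world axes, zero at the start; "wrist_torque": the same for the moment, N m; "gripper_width": finger opening in mm.
Only numpy, scipy, OpenCV 4.12 (cv2) and the standard library are available. Lean on these libraries where they do the work, as an engineer would, in place of code of your own. Each camera call takes 0.05 s, during which the arm holds its last target.

## Task

Get the orange sample case ready for the courier, leaving the blue tube rack, the sanitiser bottle and the glove box alone: first take the empty white rack out of it and stand it upright in the blue tray, then stand every sample canister upright on the floor of the case. Fit the lid fully home on the case, and last turn the yellow clamp knob so that its steel finger reaches straight in over the lid and holds it (the finger starts out in the lid's way, so swing it clear beforehand).

Things in the scene. Friction and masses are not known exactly. Their poses are not given: they have to be found in the camera images.
- case: Orange open case fixed to the bench: outside 216 (x) x 226 (y) x 104 mm high, walls and floor 8 mm, inside 200 x 210 x 96 mm. Origin: centre of its underside. A grey clamp post, 40 mm wide and 98 mm high, stands against the middle of its -x wall (robot's side), its centre 131 mm from the case's centre.
- lid: Loose orange lid. Plate 216 (x) x 226 (y) x 10 mm; black lips 8 mm deep below it drop inside the case walls with 5 mm play. Origin: centre, at the bottom of the lips (plate 8 to 18 mm above). Black bar handle over the middle: 110 long (y), 16 wide (x), 16 thick, centre 52 mm above the origin. Home: origin 96 mm above the case's, either way round.
- rack: Empty white tube rack, a solid block 60 (x) x 130 (y) x 70 mm high with dark holes in its top, 150 g; at the start it stands inside the case. Origin: centre of its underside.
- tray: Blue shallow tray fixed to the bench on the right: outside 140 (x) x 180 (y) mm, rim 16 mm high, walls and floor 5 mm. Origin: centre of its underside.
- can1: White sample canister with a purple cap, an upright cylinder of 44 mm diameter on a heavy steel foot of 60 mm diameter and 10 mm height; 82 mm high in all, 220 g. Origin: centre of its underside. Two to four of the five canisters are there; absent ones read None.
- can2: White sample canister with a yellow cap, an upright cylinder of 44 mm diameter on a heavy steel foot of 60 mm diameter and 10 mm height; 82 mm high in all, 220 g. Origin: centre of its underside. Two to four of the five canisters are there; absent ones read None.
- can3: White sample canister with a grey cap, an upright cylinder of 44 mm diameter on a heavy steel foot of 60 mm diameter and 10 mm height; 82 mm high in all, 220 g. Origin: centre of its underside. Two to four of the five canisters are there; absent ones read None.
- can4: White sample canister with a purple cap, an upright cylinder of 44 mm diameter on a heavy steel foot of 60 mm diameter and 10 mm height; 82 mm high in all, 220 g. Origin: centre of its underside. Two to four of the five canisters are there; absent ones read None.
- can5: White sample canister with a yellow cap, an upright cylinder of 44 mm diameter on a heavy steel foot of 60 mm diameter and 10 mm height; 82 mm high in all, 220 g. Origin: centre of its underside. Two to four of the five canisters are there; absent ones read None.
- clamp (a joint): Angle (rad) of the clamp knob about its vertical axis on the clamp post: 0 = steel finger along the case's front wall (towards the case's -y), clear of the lid; 1.57 (end stop) = finger straight in over the case (case's +x), holding the lid. Grows anticlockwise from above; stays where left. Above about 0.2 the finger is in the lid's way.
- clamp_grip (a point): Grip point of the clamp knob, on its axis, 148.5 mm above the bench. Yellow grip bar 12 mm thick, 46 long, 34 high (125.5 to 159.5 mm up), parallel to the steel finger; finger 16 mm wide, reaching 58 mm from the axis, 117.5 to 125.5 mm up (3.5 mm above a seated lid). The frame turns with the knob: the finger points along its -y.
- tube_rack: Bystander: blue rack full of tubes with yellow and purple caps, 90 x 190 x 60 mm (tubes to 100 mm), far left. Origin: centre of its underside. Leave alone.
- sanitiser: Bystander: clear bottle with a white cap, 60 mm diameter, 150 mm high. Origin: centre of its underside. Leave alone.
- glove_box: Bystander: pale blue glove box 90 x 180 x 70 mm beyond the case. Origin: centre of its underside. Leave alone.

How it is judged (in metres and radians):
On the way, in this order (a step that is already met when the one before it is completed fails the run):
1. the white rack stands upright in the blue tray (x of rack in the frame of tray between -0.05 and 0.05 m and y of rack in the frame of tray between -0.07 and 0.07 m and z of rack in the frame of tray below 0.012 m and angle between rack's own z axis and vertical below 0.1 rad), for 0.2 s.
2. every canister stands upright on the floor of the case (x of can1 in the frame of case between -0.1 and 0.1 m and y of can1 in the frame of case between -0.105 and 0.105 m and z of each of can1, can2, can3, can4, can5 in the frame of case below 0.016 m and angle between each of can1, can2, can3, can4, can5's own z axis and vertical below 0.12 rad and x of can2 in the frame of case between -0.1 and 0.1 m and y of can2 in the frame of case between -0.105 and 0.105 m and x of can3 in the frame of case between -0.1 and 0.1 m and y of can3 in the frame of case between -0.105 and 0.105 m and x of can4 in the frame of case between -0.1 and 0.1 m and y of can4 in the frame of case between -0.105 and 0.105 m and x of can5 in the frame of case between -0.1 and 0.1 m and y of can5 in the frame of case between -0.105 and 0.105 m), for 0.2 s.
3. the lid is fully home on the case (x of lid in the frame of case between -0.011 and 0.011 m and y of lid in the frame of case between -0.011 and 0.011 m and z of lid in the frame of case between 0.09 and 0.1 m and angle between lid's own z axis and vertical below 0.03 rad and angle between the x axis of lid and the x axis of case, either way round below 0.12 rad), for 0.2 s.
4. the clamp finger is turned in over the seated lid (all of step 3 and value of joint clamp above 1.3 rad), for 0.2 s.
At the end, for the whole second after the job is handed in: Rack upright (0.1 rad) on the tray floor; every canister present upright (0.12 rad) on the case floor; lid fully home (within 4 mm in height, level to 0.03 rad, centred within 11 mm); clamp beyond 1.3 rad, finger over the lid; all at rest (all of step 1 and all of step 2 and all of step 4 and linear speed of each of can1, can2, can3, can4, can5, rack, lid below 0.03 m/s); the robot touches nothing.
It fails at once if the blue tube rack is pushed more than 4 cm or tipped (distance of tube_rack from where it was at the start of the episode above 0.04 m or angle between tube_rack's own z axis and vertical above 0.4 rad).
It fails at once if the sanitiser bottle is pushed more than 4 cm or tipped (distance of sanitiser from where it was at the start of the episode above 0.04 m or angle between sanitiser's own z axis and vertical above 0.4 rad).
It fails at once if the glove box is pushed more than 4 cm or tipped (distance of glove_box from where it was at the start of the episode above 0.04 m or angle between glove_box's own z axis and vertical above 0.4 rad).
Of can1, can2, can3, can4, can5 only 2 to 4 are there at a start; the rules pass over those that are not, and their reading is None.
At some moment in a run one of can1, can2, can3, can4, can5, rack may be knocked a few centimetres aside while the robot is not near it.
It also fails if it takes over 210 s, if anything falls off the work surface, if the arm or the gripper's body presses on something with over 40 N, if the wrist force passes 120 N, or if a joint passes its speed limit or range.

## Working session

There is one attempt and no reset: what is moved stays moved. The work goes in short steps, Python scripts to look and compute and a tool call to move; the robot and the scene stay as the last step left them, time stands still between calls to the robot, and variables do not carry over. Pictures are saved under pics/ and viewed, and the job is handed in when it is done.

Besides the shell and the picture viewer there is one more tool, called after "Call:" as name(argument=value, ...), one argument or row to a line, values as JSON. send_rows: Moves the arm, as the interface text tells. Its arguments: {"type":"object","properties":{"translation":{"type":"array"},"dr":{"type":"array"},"grip":{"type":"array"}},"required":["translation","dr","grip"]}

```bash
mkdir -p pics; ls
cat > a.py <<'E'
from bench import arm
import numpy as np, cv2
E
python3 - <<'E'
from bench import arm
import cv2
print(arm.read_state())
for n in ("scene","top"):
    im=arm.get_image(n); cv2.imwrite(f"pics/{n}0.png",im[:,:,::-1]); print(arm.camera_info(n))
for t in ["case","lid","rack","tray","can1","can2","can3","clamp_grip","tube_rack","sanitiser","glove_box"]:
    for c in ("top",):
        r=arm.place_of(t,c); print(t,c,[( [round(v) for v in d["xyz"]],round(d["confidence"],2)) for d in r])
E
```

```text
pics
{'clock': 0.0, 'joints': array([ 1.45059419e+00,  3.85553134e-01,  6.60147324e-03, -5.19182771e-04,
       -1.19399204e+00, -2.58626598e-01]), 'joint_vel': array([ 0.00160492, -0.00037096,  0.00076691, -0.00061549, -0.00028316,
        0.00034436]), 'joint_efforts': array([ 3.42614712e-04, -3.92286730e+01,  1.88400185e+01,  4.18617055e+00,
       -4.57735514e-03, -4.77306088e-06]), 'position': array([230.88936584, 580.14699833, 230.2111249 ]), 'ee_rot': array([ 9.82096036e-01, -1.88377718e-01, -1.66446646e-04,  1.08780019e-03]), 'contact_force': array([0.2049658 , 0.67615241, 0.22065485]), 'wrist_torque': array([-0.00796852, -0.01970324, -0.0357688 ]), 'gripper_width': 85.70652551559799}
{'fx': 455.1944367272578, 'fy': 455.1944367272578, 'cx': 252.412920424594, 'cy': 185.67699647833632, 'cam_to_world': array([[ 7.32600944e-01,  5.83770452e-01, -3.50011309e-01,
         1.09199737e+03],
       [ 6.80553088e-01, -6.19176728e-01,  3.91749504e-01,
        -5.74290301e+02],
       [ 1.19729284e-02, -5.25197334e-01, -8.50896239e-01,
         1.35661889e+03],
       [ 0.00000000e+00,  
[... 486 characters left out ...]
000e+00,
         1.00000000e+00]])}
case top [([566, 4, 3], 0.87), ([435, 15, 151], 0.63)]
lid top [([436, 356, -1], 0.92), ([800, -75, 0], 0.6), ([637, -299, -5], 0.24)]
rack top [([575, 21, 3], 0.77)]
tray top [([636, -296, -1], 0.82)]
can1 top [([428, -393, 0], 0.81), ([486, -297, 1], 0.74), ([393, -295, 0], 0.69), ([566, 3, 1], 0.42)]
can2 top [([428, -393, 0], 0.81), ([486, -297, 1], 0.74), ([393, -295, 0], 0.69), ([566, 3, 1], 0.42)]
can3 top [([428, -393, 0], 0.81), ([486, -297, 1], 0.74), ([393, -295, 0], 0.69), ([566, 3, 1], 0.42)]
clamp_grip top [([430, 16, 151], 0.78)]
tube_rack top [([713, 381, 0], 0.8)]
sanitiser top [([748, 183, 0], 0.73)]
glove_box top [([798, -73, 1], 0.97)]
```

View pics/top0.png

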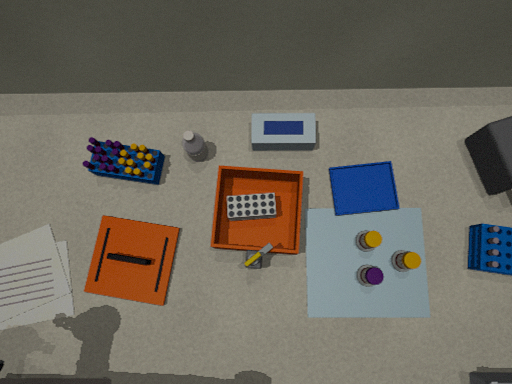

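View pics/scene0.png

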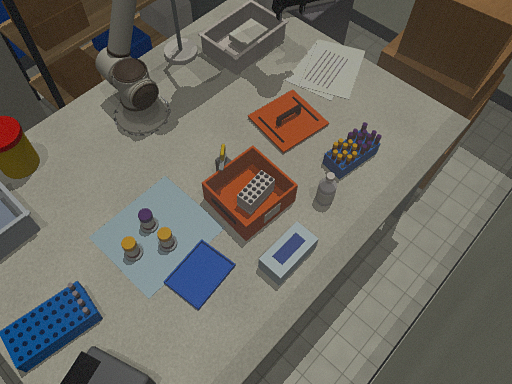

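```bash
cat > a.py <<'E'
from bench import arm
import numpy as np, cv2
from scipy.optimize import minimize
def proj(P,ci):
    T=np.linalg.inv(ci["cam_to_world"]); P=np.atleast_2d(P)
    q=P@T[:3,:3].T+T[:3,3]
    return np.c_[ci["fx"]*q[:,0]/q[:,2]+ci["cx"],ci["fy"]*q[:,1]/q[:,2]+ci["cy"]]
def unproj(uv,z,ci):
    uv=np.atleast_2d(uv); T=ci["cam_to_world"]
    d=np.c_[(uv[:,0]-ci["cx"])/ci["fx"],(uv[:,1]-ci["cy"])/ci["fy"],np.ones(len(uv))]@T[:3,:3].T
    s=(z-T[2,3])/d[:,2]; return T[:3,3]+d*s[:,None]
def boxc(x,y,yaw,lx,ly,z0,z1):
    c,s=np.cos(yaw),np.sin(yaw)
    return np.array([[x+c*a*lx/2-s*b*ly/2,y+s*a*lx/2+c*b*ly/2,z] for a in(-1,1) for b in(-1,1) for z in(z0,z1)])
def fitbox(mask,ci,x0,lx,ly,z0,z1,S=4):
    cs,_=cv2.findContours(mask,cv2.RETR_EXTERNAL,cv2.CHAIN_APPROX_NONE)
    h=cv2.convexHull(np.vstack(cs)); H,W=mask.shape
    A=cv2.resize(cv2.fillConvexPoly(np.zeros_like(mask),h,255),(W*S,H*S),interpolation=cv2.INTER_LINEAR)>127
    def f(p):
        q=proj(boxc(p[0],p[1],p[2],lx,ly,z0,z1),ci)
        q=(q+0.5)*S-0.5
        B=cv2.fillConvexPoly(np.zeros(A.shape,np.uint8),cv2.convexHull(np.round(q*16).astype(np.int32)),1,shift=4)>0
        return 1-(A&B).sum()/(A|B).sum()
    best=None
    for y in np.radians([-30,-15,0,15,30]) if len(x0)<3 else [x0[2]]:
        s=np.array([[x0[0],x0[1],y],[x0[0]+10,x0[1],y],[x0[0],x0[1]+10,y],[x0[0],x0[1],y+.1]])
        r=minimize(f,s[0],method="Nelder-Mead",options=dict(initial_simplex=s,maxiter=150,xatol=.05,fatol=1e-5))
        if best is None or r.fun<best.fun: best=r
    return np.round([best.x[0],best.x[1],np.degrees(best.x[2]),best.fun],3)
def comp(mask,uv):
    n,l,st,c=cv2.connectedComponentsWithStats(mask.astype(np.uint8))
    k=min(range(1,n),key=lambda i:np.hypot(*(c[i]-uv)) if st[i,4]>30 else 1e9)
    return (l==k).astype(np.uint8)*255
def grab(n,name):
    im=arm.get_image(n); cv2.imwrite(f"pics/{name}.png",im[:,:,::-1]); return im
E
cat > b.py <<'E'
from a import *
ci=arm.camera_info("top"); im=cv2.imread("pics/top0.png"); h=cv2.cvtColor(im,cv2.COLOR_BGR2HSV)
H,S,V=[h[...,i].astype(int) for i in range(3)]
org=(H<14)&(S>150)&(V>50)
print("case",fitbox(comp(org,(258,210)),ci,(566,4),216,226,0,104))
lid=comp(org,(133,260)); print("lid",fitbox(lid,ci,(436,356),216,226,8,18))
blue=(H>100)&(H<125)&(S>150)
print("tray",fitbox(comp(blue,(364,188)),ci,(636,-296),140,180,0,16))
wh=(S<60)&(V>90); m=np.zeros_like(wh); m[175:235,222:285]=1
mm=cv2.morphologyEx((wh&m).astype(np.uint8),cv2.MORPH_CLOSE,np.ones((5,5)));mm=comp(mm,(252,206))
print("rack",fitbox(mm,ci,(575,21),60,130,78,78),fitbox(mm,ci,(575,21),60,130,40,78), mm.sum()/255)
for nm,mk in (("y",(H>18)&(H<35)&(S>130)&(V>80)),("p",(H>125)&(H<165)&(S>70)&(V>30))):
    n,l,st,c=cv2.connectedComponentsWithStats(mk.astype(np.uint8))
    for i in range(1,n):
        if st[i,4]>25: print(nm,st[i,4],c[i].round(1),unproj(c[i],82,ci)[0].round(),)
black=(V<60)&(lid_hull if 0 else cv2.fillConvexPoly(np.zeros(im.shape[:2],np.uint8),cv2.convexHull(np.vstack(cv2.findContours(lid,0,1)[0])),1)>0)
n,l,st,c=cv2.connectedComponentsWithStats(black.astype(np.uint8))
for i in range(1,n):
    if st[i,4]>25: print("blk",st[i],c[i])
big=cv2.resize(im[160:310,200:350],None,fx=4,fy=4,interpolation=cv2.INTER_CUBIC); cv2.imwrite("pics/crop1.png",big)
E
python3 b.py
```

```text
case [ 5.65106e+02  1.64500e+00 -4.52200e+00  1.30000e-02]
lid [ 4.36887e+02  3.54591e+02 -9.55800e+00  1.30000e-02]
tray [ 6.36358e+02 -2.99388e+02  5.79500e+00  2.30000e-02]
rack [5.76735e+02 1.96190e+01 3.78000e+00 3.10000e-02] [5.79133e+02 1.96260e+01 1.34400e+00 7.40000e-02] 1055.0
y 30 [133.2 145.9] [744. 346.  82.]
y 33 [141.5 147.4] [739. 322.  82.]
y 34 [122.9 152.6] [725. 374.  82.]
y 35 [140.1 155.1] [717. 325.  82.]
y 35 [148.3 156.4] [713. 302.  82.]
y 32 [121.  160.7] [702. 377.  82.]
y 34 [129.4 161.6] [699. 354.  82.]
y 32 [146.7 164.5] [690. 305.  82.]
y 31 [128.  169.8] [676. 356.  82.]
y 33 [136.1 171.2] [672. 334.  82.]
y 220 [372.8 238.6] [ 485. -298.   82.]
y 94 [252.3 258.6] [435.  15.  82.]
y 227 [411.8 259.9] [ 430. -394.   82.]
p 27 [ 91.5 139.9] [763. 465.  82.]
p 28 [108.2 142.5] [755. 417.  82.]
p 35 [116.2 143.7] [751. 394.  82.]
p 29 [ 89.6 147.4] [741. 468.  82.]
p 40 [ 97.6 148.8] [737. 445.  82.]
p 37 [114.5 151.4] [729. 397.  82.]
p 33 [ 96.  156.6] [714. 448.  82.]
p 36 [104.  157.9] [710. 425.  82.]
p 30 [ 85.7 163.4] [695. 475.  82.]
p 34 [102.1 165.9] [688. 429.  82.]
p 39 [110.5 167.2] [684. 405.  82.]
p 242 [373.9 275.5] [ 392. -295.   82.]
blk [ 95 228  15  53 117] [101.91452991 254.20512821]
blk [155 238  13  54 117] [160.95726496 264.55555556]
blk [107 253  44  12 247] [128.64777328 258.65587045]
```

```bash
sleep 8; ls pics
```

```text
crop1.png
scene0.png
top0.png
```

View pics/crop1.png

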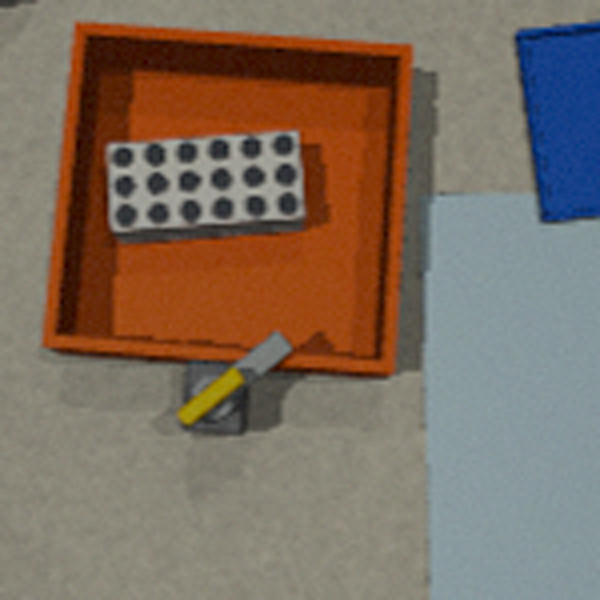

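```bash
cat > c.py <<'E'
from a import *
ci=arm.camera_info("top"); im=cv2.imread("pics/top0.png"); h=cv2.cvtColor(im,cv2.COLOR_BGR2HSV)
H,S,V=[h[...,i].astype(int) for i in range(3)]
mk=(H>18)&(H<35)&(S>130)&(V>80)
c=comp(mk,(252,258))
for a in(-70,-50,-30,0): print(a,fitbox(c,ci,(434,13,np.radians(a)),46,12,125.5,159.5,8))
ci2=arm.camera_info("scene")
im=cv2.imread("pics/scene0.png"); h=cv2.cvtColor(im,cv2.COLOR_BGR2HSV)
H,S,V=[h[...,i].astype(int) for i in range(3)]
mk=(H>18)&(H<35)&(S>130)&(V>80)
c=comp(mk,(222,153));print(c.sum()/255)
for a in(-70,-50,-30,0): print(a,fitbox(c,ci2,(434,13,np.radians(a)),46,12,125.5,159.5,8))
big=cv2.resize(im[130:250,190:310],None,fx=5,fy=5,interpolation=cv2.INTER_CUBIC); cv2.imwrite("pics/crop2.png",big)
E
python3 c.py
cat > go.py <<'E'
import sys
from a import *
from scipy.spatial.transform import Rotation as R
# usage: go.py x y z phi_deg [grip] [nrows]
def plan(t,phi,n=None):
    s=arm.read_state(); R0=R.from_quat(s["ee_rot"]); p0=s["position"]
    Rt=R.from_matrix(np.array([[np.cos(phi),np.sin(phi),0],[np.sin(phi),-np.cos(phi),0],[0,0,-1]]))
    rv=(R0.inv()*Rt).as_rotvec(); ang=np.degrees(np.linalg.norm(rv))
    d=np.array(t)-p0
    if n is None: n=max(1,int(np.ceil(max(np.linalg.norm(d)/50,ang/10))))
    print("from",p0.round(1),"phi",np.degrees(np.arctan2(R0.as_matrix()[1,0],R0.as_matrix()[0,0])).round(1),"width",round(s["gripper_width"],1),"t",round(s["clock"],2),"F",s["contact_force"].round(1),"j",s["joints"].round(2))
    print("n",n,"dr/row",np.degrees(rv/n).round(2))
    print([[float(round(v,1)) for v in (R0*R.from_rotvec(rv*k/n)).inv().apply(d/n)] for k in range(n)])
a=[float(v) for v in sys.argv[1:]]
plan(a[:3],np.radians(a[3]),int(a[4]) if len(a)>4 else None)
E
python3 go.py 434 14 230 0
```

```text
-70 [ 4.33069e+02  1.29170e+01 -5.06250e+01  1.18000e-01]
-50 [ 4.33332e+02  1.28040e+01 -5.12460e+01  1.19000e-01]
-30 [ 4.33245e+02  1.28500e+01 -5.09740e+01  1.18000e-01]
0 [ 4.32966e+02  1.30830e+01 -5.10390e+01  1.19000e-01]
55.0
-70 [ 4.29411e+02  1.37670e+01 -4.98250e+01  1.81000e-01]
-50 [ 4.28063e+02  1.52190e+01 -4.96430e+01  1.81000e-01]
-30 [ 4.2874e+02  1.4607e+01 -4.9597e+01  1.8100e-01]
0 [ 4.28344e+02  1.48300e+01 -4.97960e+01  1.81000e-01]
from [231.1 580.7 231.3] phi -21.7 width 85.6 t 0.65 F [-0.2  0.3 -0.2] j [ 1.45  0.38  0.01 -0.   -1.19 -0.26]
n 13 dr/row [-0.    0.   -1.67]
[[30.6, 34.7, 0.1], [29.6, 35.6, 0.1], [28.5, 36.5, 0.1], [27.5, 37.3, 0.1], [26.4, 38.1, 0.1], [25.3, 38.8, 0.1], [24.1, 39.5, 0.1], [23.0, 40.2, 0.1], [21.8, 40.9, 0.1], [20.6, 41.5, 0.1], [19.4, 42.1, 0.1], [18.1, 42.6, 0.1], [16.9, 43.1, 0.1]]
```

```bash
python3 go.py 433 13 200 -51 15
```

```text
from [231.1 580.7 231.3] phi -21.7 width 85.6 t 0.65 F [-0.2  0.3 -0.2] j [ 1.45  0.38  0.01 -0.   -1.19 -0.26]
n 15 dr/row [-0.    0.    1.95]
[[26.5, 30.2, 2.1], [27.5, 29.3, 2.1], [28.5, 28.3, 2.1], [29.4, 27.3, 2.1], [30.4, 26.3, 2.1], [31.2, 25.3, 2.1], [32.1, 24.2, 2.1], [32.9, 23.1, 2.1], [33.7, 21.9, 2.1], [34.4, 20.8, 2.1], [35.1, 19.6, 2.1], [35.7, 18.4, 2.1], [36.3, 17.2, 2.1], [36.9, 15.9, 2.1], [37.4, 14.6, 2.1]]
```

Call:
send_rows(
  translation=[
    [26.5, 30, 2],
    [27.5, 29, 2],
    [28.5, 28, 2],
    [29.5, 27, 2],
    [30.5, 26, 2],
  ],
  dr=[
    [0, 0, 2],
    [0, 0, 2],
    [0, 0, 2],
    [0, 0, 2],
    [0, 0, 2],
  ],
  grip=[50, 50, 50, 50, 50],
)

```text
clock: 1.27
position: [299.2, 391.3, 221.5]
ee_rot: [0.962, -0.274, 0.0, -0.0]
contact_force: [0.4, -0.1, -0.4]
gripper_width: 50.0
```

Call:
send_rows(
  translation=[
    [31, 25, 2],
    [32, 24, 2],
    [33, 23, 2],
    [34, 22, 2],
    [34.5, 21, 2],
  ],
  dr=[
    [0, 0, 2],
    [0, 0, 2],
    [0, 0, 2],
    [0, 0, 2],
    [0, 0, 2],
  ],
  grip=[50, 50, 50, 50, 50],
)

```text
clock: 1.9
position: [365.7, 201.7, 211.6]
ee_rot: [0.934, -0.356, 0.0, -0.0]
contact_force: [1.0, 0.1, -0.6]
gripper_width: 49.8
```

Call:
send_rows(
  translation=[
    [35, 20, 2],
    [36, 18.5, 2],
    [36, 17, 2],
    [37, 16, 2],
    [37, 15, 2],
  ],
  dr=[
    [0, 0, 2],
    [0, 0, 2],
    [0, 0, 2],
    [0, 0, 2],
    [0, 0, 2],
  ],
  grip=[50, 50, 50, 50, 50],
)

```text
clock: 2.52
position: [430.4, 11.5, 201.6]
ee_rot: [0.9, -0.436, 0.0, -0.0]
contact_force: [0.4, 0.6, -0.1]
gripper_width: 50.3
```

```bash
python3 go.py 433.5 13 131 -51 3
```

```text
from [430.4  11.5 201.6] phi -51.8 width 50.3 t 2.52 F [ 0.4  0.6 -0.1] j [ 0.41  0.08 -0.49  0.   -1.01  0.26]
n 3 dr/row [-0.02 -0.01 -0.25]
[[0.2, -1.1, 23.6], [0.2, -1.1, 23.6], [0.3, -1.1, 23.6]]
```

Call:
send_rows(
  translation=[
    [0, -1, 24],
    [0, -1, 24],
    [1, -1, 22],
    [0, 0, 0],
    [0, 0, 0],
  ],
  dr=[
    [0, 0, -0.8],
    [0, 0, 0],
    [0, 0, 0],
    [0, 0, 0],
    [0, 0, 0],
  ],
  grip=[50, 50, 50, 50, 50],
)

```text
clock: 3.15
position: [433.6, 14.0, 132.2]
ee_rot: [0.903, -0.43, 0.001, -0.0]
contact_force: [-0.9, 0.1, 0.6]
gripper_width: 50.2
```

Run:
```python
from a import *
b=[]
for n,(u,v) in(("top",(200,200)),("scene",(160,100))):
    im=grab(n,"k_"+n); b.append(cv2.resize(im[v:v+100,u:u+100][:,:,::-1],None,fx=4,fy=4,interpolation=cv2.INTER_CUBIC))
cv2.imwrite("pics/k1.png",np.hstack(b))
```

```text
(no output)
```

View pics/k1.png

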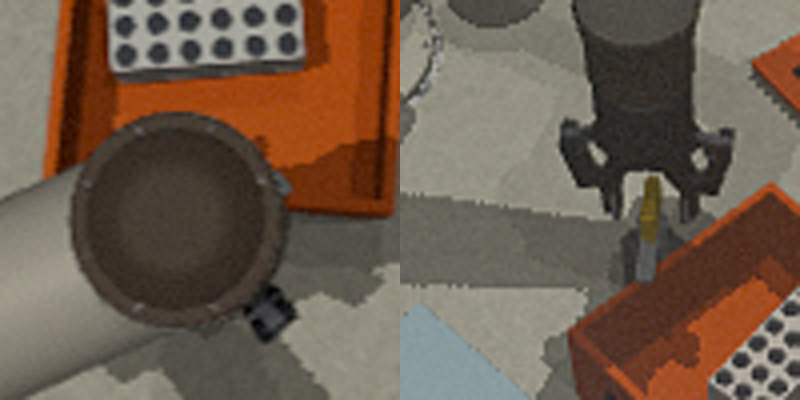

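The right-hand picture (scene crop) shows the yellow bar midway between the open pads, at about (652,205) in the crop. Close on it.

Call:
send_rows(
  translation=[
    [0, 0, 1],
    [0, 0, 0],
    [0, 0, 0],
    [0, 0, 0],
    [0, 0, 0],
  ],
  dr=[
    [0, 0, 0],
    [0, 0, 0],
    [0, 0, 0],
    [0, 0, 0],
    [0, 0, 0],
  ],
  grip=[5, 5, 5, 5, 5],
)

```text
clock: 3.88
position: [433.2, 14.0, 130.7]
ee_rot: [0.903, -0.43, 0.0, -0.0]
contact_force: [-1.6, 1.6, 6.0]
gripper_width: 11.4
```

Call:
send_rows(
  translation=[
    [0, 0, 0],
    [0, 0, 0],
    [0, 0, 0],
    [0, 0, 0],
    [0, 0, 0],
  ],
  dr=[
    [0, 0, 8],
    [0, 0, 9],
    [0, 0, 9],
    [0, 0, 9],
    [0, 0, 8.5],
  ],
  grip=[5, 5, 5, 5, 5],
)

```text
clock: 4.5
position: [433.7, 14.2, 130.8]
ee_rot: [-0.678, 0.735, -0.0, 0.001]
contact_force: [-0.6, 2.0, 4.7]
gripper_width: 11.0
```

```bash
python3 go.py 433.5 13 200 -95
```

```text
from [433.7  14.2 130.8] phi -94.6 width 11.0 t 4.5 F [-0.6  2.   4.7] j [ 0.41  0.17 -0.58  0.   -0.81 -0.49]
n 2 dr/row [-0.05  0.02  0.18]
[[0.6, -0.0, -34.6], [0.6, -0.0, -34.6]]
```

Call:
send_rows(
  translation=[
    [0, 0, 0],
    [0, 0, 0],
    [0, 0, 0],
    [0, 0, -40],
    [0, 0, -40],
  ],
  dr=[
    [0, 0, 0],
    [0, 0, 0],
    [0, 0, 0],
    [0, 0, 0],
    [0, 0, 0],
  ],
  grip=[45, 60, 70, 85, 85],
)

```text
clock: 5.12
position: [432.5, 13.6, 210.9]
ee_rot: [-0.68, 0.733, 0.0, -0.001]
contact_force: [0.3, 0.7, -0.7]
gripper_width: 85.3
```

```bash
python3 go.py 577 19.5 190 -86.2
python3 - <<'E'
from a import *
im=grab("scene","k_s2"); cv2.imwrite("pics/k2.png",cv2.resize(im[120:260,160:320][:,:,::-1],None,fx=4,fy=4,interpolation=cv2.INTER_CUBIC))
E
```

```text
from [432.5  13.6 210.9] phi -94.4 width 85.3 t 5.12 F [ 0.3  0.7 -0.7] j [ 0.41  0.07 -0.47  0.   -1.04 -0.49]
n 3 dr/row [ 0.03 -0.02 -2.72]
[[-5.6, -47.9, 6.9], [-3.4, -48.1, 6.9], [-1.1, -48.2, 6.9]]
```

View pics/k2.png

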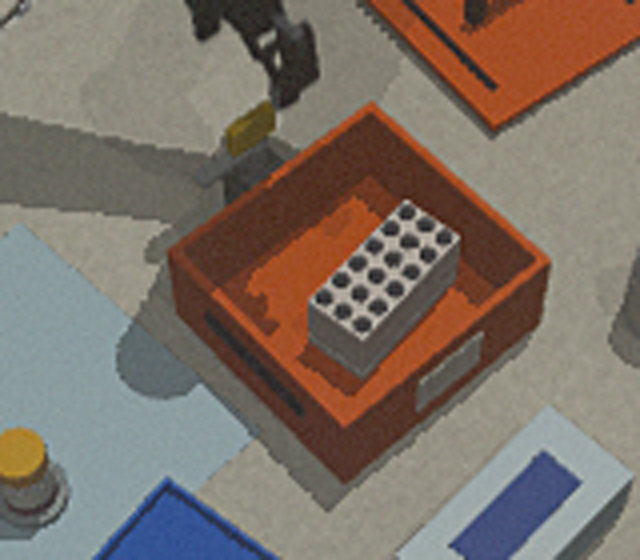

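The yellow bar, at (250,130) in the crop, now lies along the case's front wall, so the finger is clear. The rack is at (385,285) in the crop and has not moved. Next I take the rack.

Call:
send_rows(
  translation=[
    [-5.6, -48, 3],
    [-3.4, -48, 6],
    [-1, -48, 8],
    [0, 0, 0],
    [0, 0, 0],
  ],
  dr=[
    [0, 0, -2.7],
    [0, 0, -2.7],
    [0, 0, -2.7],
    [0, 0, 0],
    [0, 0, 0],
  ],
  grip=[85, 85, 85, 85, 85],
)

```text
clock: 5.8
position: [576.6, 19.3, 192.5]
ee_rot: [0.729, -0.684, -0.001, 0.001]
contact_force: [0.9, -0.8, 0.1]
gripper_width: 85.0
```

```bash
python3 go.py 577 19.5 43 -86.2 4
```

```text
from [576.6  19.3 192.5] phi -86.3 width 85.0 t 5.8 F [ 0.9 -0.8  0.1] j [ 0.31  0.33 -0.17 -0.   -1.07 -0.25]
n 4 dr/row [ 0.03 -0.   -0.03]
[[-0.1, -0.2, 37.4], [-0.1, -0.2, 37.4], [-0.0, -0.2, 37.4], [-0.0, -0.1, 37.4]]
```

Call:
send_rows(
  translation=[
    [0, 0, 38],
    [0, 0, 38],
    [0, 0, 38],
    [0, 0, 35],
    [0, 0, 0],
  ],
  dr=[
    [0, 0, 0],
    [0, 0, 0],
    [0, 0, 0],
    [0, 0, 0],
    [0, 0, 0],
  ],
  grip=[85, 85, 85, 85, 85],
)

```text
clock: 6.42
position: [574.5, 19.0, 42.8]
ee_rot: [0.73, -0.684, -0.001, 0.002]
contact_force: [-0.0, -0.6, 0.1]
gripper_width: 84.8
```

Call:
send_rows(
  translation=[
    [0, 0, 0],
    [0, 0, 0],
    [0, 0, 0],
    [0, 0, 0],
    [0, 0, 0],
  ],
  dr=[
    [0, 0, 0],
    [0, 0, 0],
    [0, 0, 0],
    [0, 0, 0],
    [0, 0, 0],
  ],
  grip=[50, 50, 50, 50, 50],
)

```text
clock: 7.05
position: [578.7, 20.0, 46.9]
ee_rot: [0.73, -0.684, 0.001, -0.002]
contact_force: [-1.2, 0.8, 6.8]
gripper_width: 59.1
```

Call:
send_rows(
  translation=[
    [0, 0, -5],
    [0, 0, -15],
    [0, 0, -20],
    [0, 0, -30],
    [0, 0, -40],
  ],
  dr=[
    [0, 0, 0],
    [0, 0, 0],
    [0, 0, 0],
    [0, 0, 0],
    [0, 0, 0],
  ],
  grip=[50, 50, 50, 50, 50],
)

```text
clock: 7.68
position: [576.4, 19.3, 155.1]
ee_rot: [0.729, -0.684, -0.001, 0.001]
contact_force: [0.5, 0.8, -1.0]
gripper_width: 59.3
```

```bash
python3 go.py 636 -299 180 -84.2
python3 - <<'E'
from a import *
im=grab("scene","k_s3"); cv2.imwrite("pics/k3.png",cv2.resize(im[80:260,140:340][:,:,::-1],None,fx=3,fy=3,interpolation=cv2.INTER_CUBIC))
E
```

```text
from [576.4  19.3 155.1] phi -86.3 width 59.3 t 7.67 F [ 0.5  0.8 -1. ] j [ 0.31  0.37 -0.22 -0.   -0.98 -0.25]
n 7 dr/row [ 0.02 -0.   -0.3 ]
[[45.9, -5.6, -3.6], [45.9, -5.3, -3.6], [46.0, -5.1, -3.6], [46.0, -4.8, -3.6], [46.0, -4.6, -3.6], [46.1, -4.4, -3.6], [46.1, -4.1, -3.6]]
```

View pics/k3.png

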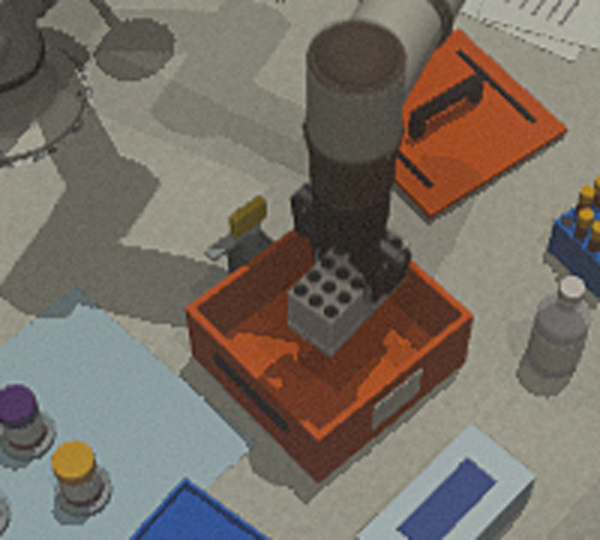

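Call:
send_rows(
  translation=[
    [0, 0, -40],
    [46, -6, 0],
    [46, -5, 0],
    [46, -5, 0],
    [46, -5, 0],
  ],
  dr=[
    [0, 0, 0],
    [0, 0, -0.4],
    [0, 0, -0.4],
    [0, 0, -0.4],
    [0, 0, -0.4],
  ],
  grip=[50, 50, 50, 50, 50],
)

```text
clock: 8.35
position: [611.9, -163.8, 195.0]
ee_rot: [0.739, -0.674, 0.0, -0.0]
contact_force: [0.3, -0.2, -1.0]
gripper_width: 58.7
```

Call:
send_rows(
  translation=[
    [46, -5, 0],
    [46, -4, 0],
    [46, -4, 0],
    [0, 0, 0],
    [0, 0, 0],
  ],
  dr=[
    [0, 0, -0.4],
    [0, 0, 0],
    [0, 0, 0],
    [0, 0, 0],
    [0, 0, 0],
  ],
  grip=[50, 50, 50, 50, 50],
)

```text
clock: 8.98
position: [637.9, -298.3, 194.2]
ee_rot: [0.741, -0.671, -0.0, -0.0]
contact_force: [0.5, 0.8, -2.0]
gripper_width: 58.8
```

```bash
python3 go.py 636 -299 44 -84.2 5
```

```text
from [ 637.9 -298.3  194.2] phi -84.3 width 58.8 t 8.97 F [ 0.5  0.8 -2. ] j [-0.21  0.54  0.18 -0.   -1.2   0.31]
n 5 dr/row [ 0.01  0.01 -0.03]
[[0.1, 0.4, 30.0], [0.1, 0.4, 30.0], [0.1, 0.4, 30.0], [0.1, 0.4, 30.0], [0.1, 0.4, 30.0]]
```

Call:
send_rows(
  translation=[
    [0, 0.5, 40],
    [0, 0.5, 40],
    [0, 0, 40],
    [0, 0, 20],
    [0, 0, 8],
  ],
  dr=[
    [0, 0, 0],
    [0, 0, 0],
    [0, 0, 0],
    [0, 0, 0],
    [0, 0, 0],
  ],
  grip=[50, 50, 50, 50, 50],
)

```text
clock: 9.6
position: [636.8, -296.9, 45.3]
ee_rot: [0.742, -0.67, -0.001, 0.001]
contact_force: [0.3, -0.3, -1.1]
gripper_width: 59.1
```

Call:
send_rows(
  translation=[
    [0, 0, 2],
    [0, 0, 0],
    [0, 0, 0],
    [0, 0, 0],
    [0, 0, 0],
  ],
  dr=[
    [0, 0, 0],
    [0, 0, 0],
    [0, 0, 0],
    [0, 0, 0],
    [0, 0, 0],
  ],
  grip=[50, 50, 65, 85, 85],
)

```text
clock: 10.22
position: [637.6, -298.8, 45.0]
ee_rot: [0.741, -0.671, 0.0, -0.0]
contact_force: [-0.4, -0.2, -0.5]
gripper_width: 85.4
```

Call:
send_rows(
  translation=[
    [0, 0, 0],
    [0, 0, -40],
    [0, 0, -40],
    [0, 0, -40],
    [0, 0, -30],
  ],
  dr=[
    [0, 0, 0],
    [0, 0, 0],
    [0, 0, 0],
    [0, 0, 0],
    [0, 0, 0],
  ],
  grip=[85, 85, 85, 85, 85],
)

```text
clock: 10.85
position: [637.6, -298.8, 196.7]
ee_rot: [0.741, -0.671, 0.001, -0.0]
contact_force: [0.4, 0.1, 0.0]
gripper_width: 85.2
```

```bash
python3 go.py 485 -298 200 -84.2 5
python3 - <<'E'
from a import *
im=grab("scene","k_s4"); cv2.imwrite("pics/k4.png",cv2.resize(im[160:340,80:340][:,:,::-1],None,fx=3,fy=3,interpolation=cv2.INTER_CUBIC))
E
```

```text
from [ 637.6 -298.8  196.7] phi -84.3 width 85.2 t 10.85 F [0.4 0.1 0. ] j [-0.21  0.54  0.18  0.   -1.2   0.31]
n 5 dr/row [-0.02 -0.01 -0.02]
[[-3.2, 30.4, -0.7], [-3.2, 30.4, -0.7], [-3.2, 30.4, -0.7], [-3.2, 30.4, -0.7], [-3.2, 30.4, -0.7]]
```

View pics/k4.png

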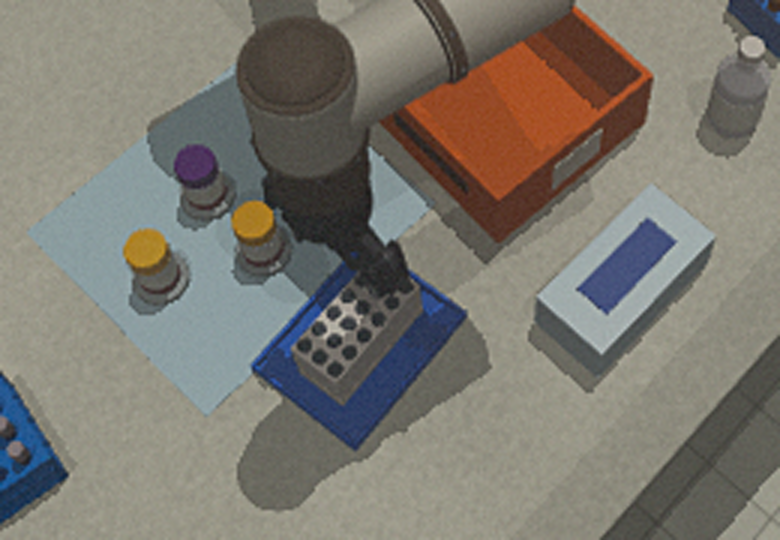

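The rack stands in the tray, at (365,330) in the crop. The canisters are undisturbed at (255,235), (155,265) and (205,180). I take the nearest yellow one first.

```bash
python3 - <<'E'
from a import *
ci=arm.camera_info("top"); im=grab("top","t2")[:,:,::-1]; h=cv2.cvtColor(np.ascontiguousarray(im),cv2.COLOR_BGR2HSV)
H,S,V=[h[...,i].astype(int) for i in range(3)]
for nm,mk in (("y",(H>18)&(H<35)&(S>130)&(V>60)),("p",(H>125)&(H<165)&(S>70)&(V>30))):
    n,l,st,c=cv2.connectedComponentsWithStats(mk.astype(np.uint8))
    for i in range(1,n):
        if st[i,4]>50: print(nm,st[i,4],c[i].round(1),unproj(c[i],78,ci)[0].round(),)
r=arm.place_of("can1","top"); print([( [round(v) for v in d["xyz"]],round(d["confidence"],2)) for d in r])
E
python3 go.py 485 -298 150 -90 3
```

```text
y 79 [137.8 147.1] [742. 334.  78.]
y 83 [144.5 156. ] [716. 314.  78.]
y 80 [126.  161.6] [700. 365.  78.]
y 78 [132.6 170.8] [674. 345.  78.]
y 229 [372.4 238.7] [ 485. -298.   78.]
y 248 [411.  259.8] [ 431. -393.   78.]
y 94 [252.1 258.6] [435.  16.  78.]
p 149 [ 97.3 152.7] [727. 447.  78.]
p 243 [373.9 275.5] [ 391. -296.   78.]
[([486, -299, -1], 0.8), ([394, -296, 0], 0.73), ([428, -395, 2], 0.59)]
from [ 638.2 -298.9  196.7] phi -84.3 width 85.0 t 11.0 F [-0.1 -0.1 -0.4] j [-0.21  0.54  0.18  0.   -1.2   0.31]
n 3 dr/row [-0.08 -0.03  1.9 ]
[[-5.4, 50.8, 15.3], [-3.7, 51.0, 15.4], [-2.0, 51.0, 15.5]]
```

Call:
send_rows(
  translation=[
    [-5, 51, 0],
    [-4, 51, 10],
    [-2, 51, 37],
    [0, 0, 0],
    [0, 0, 0],
  ],
  dr=[
    [0, 0, 1.9],
    [0, 0, 1.9],
    [0, 0, 1.9],
    [0, 0, 0],
    [0, 0, 0],
  ],
  grip=[85, 85, 85, 85, 85],
)

```text
clock: 11.62
position: [484.4, -298.0, 147.3]
ee_rot: [0.707, -0.707, -0.0, 0.0]
contact_force: [0.5, -0.5, 1.6]
gripper_width: 84.7
```

```bash
python3 go.py 485.5 -298 42 -90 3
```

```text
from [ 484.4 -298.   147.3] phi -90.0 width 84.7 t 11.62 F [ 0.5 -0.5  1.6] j [-0.27  0.36 -0.25  0.   -0.96  0.27]
n 3 dr/row [ 0.01 -0.01  0.  ]
[[-0.0, -0.4, 35.1], [-0.0, -0.4, 35.1], [-0.0, -0.4, 35.1]]
```

Call:
send_rows(
  translation=[
    [0, -0.5, 35],
    [0, -0.5, 35],
    [0, 0, 25],
    [0, 0, 10],
    [0, 0, 0],
  ],
  dr=[
    [0, 0, 0],
    [0, 0, 0],
    [0, 0, 0],
    [0, 0, 0],
    [0, 0, 0],
  ],
  grip=[85, 85, 85, 85, 85],
)

```text
clock: 12.25
position: [486.4, -297.9, 42.5]
ee_rot: [0.707, -0.707, 0.0, -0.0]
contact_force: [-0.1, 0.1, 0.1]
gripper_width: 84.6
```

Call:
send_rows(
  translation=[
    [0, 0, 0],
    [0, 0, 0],
    [0, 0, 0],
    [0, 0, 0],
    [0, 0, 0],
  ],
  dr=[
    [0, 0, 0],
    [0, 0, 0],
    [0, 0, 0],
    [0, 0, 0],
    [0, 0, 0],
  ],
  grip=[35, 35, 35, 35, 35],
)

```text
clock: 12.88
position: [486.3, -298.1, 43.9]
ee_rot: [0.707, -0.707, 0.001, -0.0]
contact_force: [0.9, 1.5, 5.9]
gripper_width: 42.6
```

Call:
send_rows(
  translation=[
    [0, 0, -10],
    [0, 0, -30],
    [0, 0, -40],
    [0, 0, -40],
    [0, 0, -30],
  ],
  dr=[
    [0, 0, 0],
    [0, 0, 0],
    [0, 0, 0],
    [0, 0, 0],
    [0, 0, 0],
  ],
  grip=[35, 35, 35, 35, 35],
)

```text
clock: 13.5
position: [484.8, -297.6, 194.1]
ee_rot: [-0.707, 0.707, 0.0, 0.0]
contact_force: [0.5, 0.5, -2.0]
gripper_width: 43.4
```

```bash
python3 go.py 570 67 200 -94.5 10
python3 - <<'E'
from a import *
im=grab("scene","k_s5"); cv2.imwrite("pics/k5.png",cv2.resize(im[120:320,60:320][:,:,::-1],None,fx=3,fy=3,interpolation=cv2.INTER_CUBIC))
E
```

```text
from [ 484.8 -297.6  194.1] phi -90.0 width 43.4 t 13.5 F [ 0.5  0.5 -2. ] j [-0.27  0.32 -0.19 -0.   -1.06  0.27]
n 10 dr/row [-0.    0.    0.45]
[[-36.5, -8.5, -0.6], [-36.5, -8.2, -0.6], [-36.6, -7.9, -0.6], [-36.6, -7.6, -0.6], [-36.7, -7.4, -0.6], [-36.8, -7.1, -0.6], [-36.8, -6.8, -0.6], [-36.9, -6.5, -0.6], [-36.9, -6.2, -0.6], [-37.0, -5.9, -0.6]]
```

View pics/k5.png

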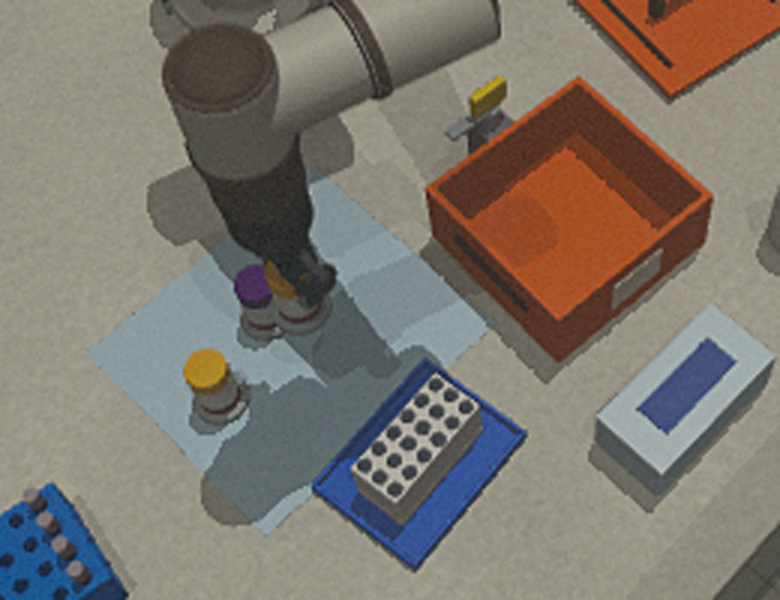

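The can is held at about (295,290) in the crop, and the rack stands well inside the tray at (415,450). I carry the can to the case.

Call:
send_rows(
  translation=[
    [-36.5, -8.5, 0],
    [-36.5, -8, 0],
    [-36.5, -8, 0],
    [-36.5, -7.5, 0],
    [-37, -7.5, 0],
  ],
  dr=[
    [0, 0, 0.5],
    [0, 0, 0.5],
    [0, 0, 0.5],
    [0, 0, 0.5],
    [0, 0, 0.5],
  ],
  grip=[35, 35, 35, 35, 35],
)

```text
clock: 14.18
position: [527.1, -114.2, 191.6]
ee_rot: [-0.691, 0.723, 0.001, -0.001]
contact_force: [0.4, -0.5, -2.4]
gripper_width: 42.7
```

Call:
send_rows(
  translation=[
    [-37, -7, 0],
    [-37, -7, 0],
    [-37, -6.5, 0],
    [-37, -6, 0],
    [-37, -6, 0],
  ],
  dr=[
    [0, 0, 0.4],
    [0, 0, 0.4],
    [0, 0, 0.4],
    [0, 0, 0.4],
    [0, 0, 0.4],
  ],
  grip=[35, 35, 35, 35, 35],
)

```text
clock: 14.8
position: [570.2, 68.4, 191.5]
ee_rot: [-0.679, 0.735, 0.001, -0.001]
contact_force: [1.4, -1.0, -2.7]
gripper_width: 42.5
```

```bash
python3 go.py 570.3 67.4 53 -94.5 5
```

```text
from [570.2  68.4 191.5] phi -94.5 width 42.5 t 14.8 F [ 1.4 -1.  -2.7] j [ 0.4   0.33 -0.18 -0.   -1.06 -0.48]
n 5 dr/row [ 0.03 -0.01 -0.01]
[[0.2, -0.1, 27.7], [0.2, -0.1, 27.7], [0.2, -0.1, 27.7], [0.2, -0.1, 27.7], [0.2, -0.0, 27.7]]
```

Call:
send_rows(
  translation=[
    [0.5, 0, 40],
    [0.5, 0, 40],
    [0, 0, 35],
    [0, 0, 16],
    [0, 0, 6],
  ],
  dr=[
    [0, 0, 0],
    [0, 0, 0],
    [0, 0, 0],
    [0, 0, 0],
    [0, 0, 0],
  ],
  grip=[35, 35, 35, 35, 35],
)

```text
clock: 15.42
position: [570.7, 66.1, 54.8]
ee_rot: [-0.679, 0.734, 0.0, -0.001]
contact_force: [0.1, 0.6, -2.9]
gripper_width: 42.6
```

Call:
send_rows(
  translation=[
    [0, 0, 2],
    [0, 0, 1],
    [0, 0, 0],
    [0, 0, 0],
    [0, 0, 0],
  ],
  dr=[
    [0, 0, 0],
    [0, 0, 0],
    [0, 0, 0],
    [0, 0, 0],
    [0, 0, 0],
  ],
  grip=[35, 35, 35, 60, 84],
)

```text
clock: 16.05
position: [571.6, 66.6, 53.4]
ee_rot: [-0.679, 0.734, -0.0, 0.001]
contact_force: [-0.2, 0.8, -0.2]
gripper_width: 76.0
```

Call:
send_rows(
  translation=[
    [0, 0, 0],
    [0, 0, 0],
    [0, 0, -40],
    [0, 0, -50],
    [0, 0, -50],
  ],
  dr=[
    [0, 0, 0],
    [0, 0, 0],
    [0, 0, 0],
    [0, 0, 0],
    [0, 0, 0],
  ],
  grip=[84, 84, 84, 84, 84],
)

```text
clock: 16.68
position: [570.8, 66.3, 194.0]
ee_rot: [-0.679, 0.734, 0.0, -0.0]
contact_force: [0.5, 0.5, 0.7]
gripper_width: 83.7
```

```bash
python3 go.py 391.5 -296 192 -90 10
python3 - <<'E'
from a import *
im=grab("scene","k_s6"); cv2.imwrite("pics/k6.png",cv2.resize(im[120:320,60:320][:,:,::-1],None,fx=3,fy=3,interpolation=cv2.INTER_CUBIC))
E
```

```text
from [570.8  66.3 194. ] phi -94.5 width 83.7 t 16.68 F [0.5 0.5 0.7] j [ 0.4   0.33 -0.17  0.   -1.07 -0.48]
n 10 dr/row [ 0.   -0.   -0.45]
[[37.5, 15.0, 0.2], [37.4, 15.3, 0.2], [37.3, 15.6, 0.2], [37.2, 15.9, 0.2], [37.0, 16.2, 0.2], [36.9, 16.5, 0.2], [36.8, 16.8, 0.2], [36.6, 17.1, 0.2], [36.5, 17.4, 0.2], [36.4, 17.6, 0.2]]
```

View pics/k6.png

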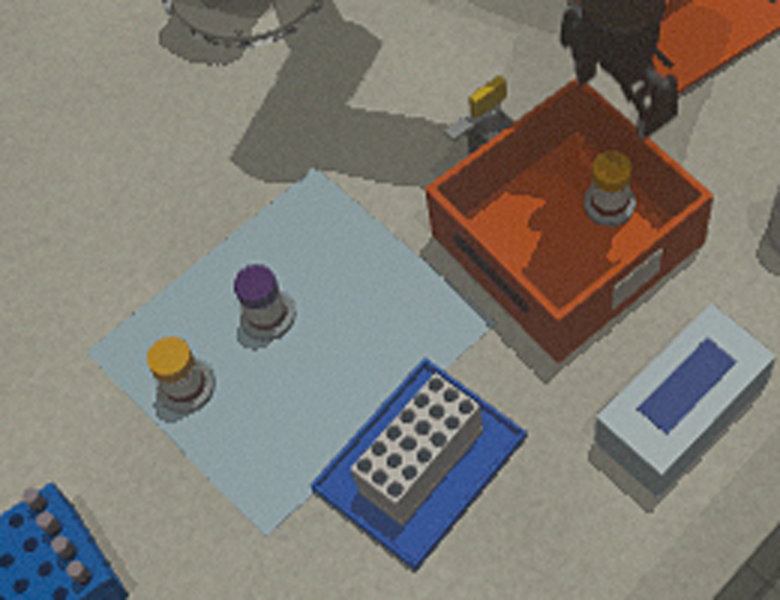

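The first canister stands in the case at (608,185) in the crop. The other yellow one has been knocked, its cap going from (207,368) to (172,358), so I measure it again.

```bash
cat > m.py <<'E'
from a import *
ci=arm.camera_info("top"); im=grab("top","tm")[:,:,::-1]; h=cv2.cvtColor(np.ascontiguousarray(im),cv2.COLOR_BGR2HSV)
H,S,V=[h[...,i].astype(int) for i in range(3)]
for nm,mk in (("y",(H>18)&(H<35)&(S>130)&(V>60)),("p",(H>125)&(H<165)&(S>70)&(V>30))):
    n,l,st,c=cv2.connectedComponentsWithStats(mk.astype(np.uint8))
    for i in range(1,n):
        if st[i,4]>85: print(nm,st[i,4],c[i].round(1),unproj(c[i],78,ci)[0].round(),)
E
python3 m.py
```

```text
y 133 [236.2 207.4] [570.  59.  78.]
y 95 [252.1 258.7] [435.  16.  78.]
y 258 [419. 275.] [ 392. -411.   78.]
p 246 [373.8 275.5] [ 391. -296.   78.]
```

Call:
send_rows(
  translation=[
    [37.5, 15, 0],
    [37.5, 15, 0],
    [37, 15.5, 0],
    [37, 16, 0],
    [37, 16, 0],
  ],
  dr=[
    [0, 0, -0.5],
    [0, 0, -0.5],
    [0, 0, -0.5],
    [0, 0, -0.5],
    [0, 0, -0.5],
  ],
  grip=[85, 85, 85, 85, 85],
)

```text
clock: 17.4
position: [481.4, -115.6, 192.4]
ee_rot: [-0.695, 0.719, 0.0, -0.0]
contact_force: [-0.3, -0.2, -0.1]
gripper_width: 84.9
```

Call:
send_rows(
  translation=[
    [37, 16.5, 0],
    [37, 17, 0],
    [37, 17, 0],
    [36.5, 17.5, 20],
    [36.5, 17.5, 30],
  ],
  dr=[
    [0, 0, -0.4],
    [0, 0, -0.4],
    [0, 0, -0.4],
    [0, 0, -0.4],
    [0, 0, -0.4],
  ],
  grip=[85, 85, 85, 85, 85],
)

```text
clock: 18.02
position: [393.0, -298.1, 142.8]
ee_rot: [0.707, -0.707, 0.001, -0.001]
contact_force: [0.7, 0.3, 0.1]
gripper_width: 85.0
```

```bash
python3 go.py 391.5 -296 42.5 -90 3
```

```text
from [ 393.  -298.1  142.8] phi -90.0 width 85.0 t 18.02 F [0.7 0.3 0.1] j [-0.32  0.25 -0.44  0.   -0.88  0.32]
n 3 dr/row [-0.06 -0.02  0.01]
[[-0.7, 0.6, 33.4], [-0.7, 0.5, 33.4], [-0.7, 0.5, 33.4]]
```

Call:
send_rows(
  translation=[
    [-1, 0.5, 33],
    [-0.5, 0.5, 33],
    [0, 0, 25],
    [0, 0, 9],
    [0, 0, 0],
  ],
  dr=[
    [0, 0, 0],
    [0, 0, 0],
    [0, 0, 0],
    [0, 0, 0],
    [0, 0, 0],
  ],
  grip=[85, 85, 85, 85, 85],
)

```text
clock: 18.65
position: [391.9, -295.2, 42.4]
ee_rot: [0.707, -0.707, -0.0, 0.0]
contact_force: [0.7, 0.3, 0.5]
gripper_width: 85.0
```

Call:
send_rows(
  translation=[
    [0, 0, 0],
    [0, 0, 0],
    [0, 0, 0],
    [0, 0, 0],
    [0, 0, 0],
  ],
  dr=[
    [0, 0, 0],
    [0, 0, 0],
    [0, 0, 0],
    [0, 0, 0],
    [0, 0, 0],
  ],
  grip=[35, 35, 35, 35, 35],
)

```text
clock: 19.27
position: [392.1, -295.4, 43.7]
ee_rot: [0.707, -0.707, 0.001, -0.0]
contact_force: [-1.0, 0.7, 6.0]
gripper_width: 42.9
```

Call:
send_rows(
  translation=[
    [0, 0, -10],
    [0, 0, -30],
    [0, 0, -40],
    [0, 0, -40],
    [0, 0, -30],
  ],
  dr=[
    [0, 0, 0],
    [0, 0, 0],
    [0, 0, 0],
    [0, 0, 0],
    [0, 0, 0],
  ],
  grip=[35, 35, 35, 35, 35],
)

```text
clock: 19.9
position: [391.9, -295.1, 194.6]
ee_rot: [-0.707, 0.707, -0.001, 0.001]
contact_force: [0.3, 0.8, -2.5]
gripper_width: 42.7
```

```bash
python3 go.py 565.1 1.6 192 -94.5 10
```

```text
from [ 391.9 -295.1  194.6] phi -90.0 width 42.7 t 19.9 F [ 0.3  0.8 -2.5] j [-0.31  0.19 -0.37 -0.   -1.01  0.31]
n 10 dr/row [-0.01 -0.    0.45]
[[-29.7, -17.3, 0.3], [-29.8, -17.1, 0.3], [-29.9, -16.8, 0.3], [-30.1, -16.6, 0.3], [-30.2, -16.4, 0.3], [-30.3, -16.1, 0.3], [-30.5, -15.9, 0.3], [-30.6, -15.7, 0.3], [-30.7, -15.4, 0.3], [-30.8, -15.2, 0.3]]
```

Call:
send_rows(
  translation=[
    [-29.5, -17.5, 0],
    [-30, -17, 0],
    [-30, -17, 0],
    [-30, -16.5, 0],
    [-30, -16.5, 0],
  ],
  dr=[
    [0, 0, 0.5],
    [0, 0, 0.5],
    [0, 0, 0.5],
    [0, 0, 0.5],
    [0, 0, 0.5],
  ],
  grip=[35, 35, 35, 35, 35],
)

```text
clock: 20.52
position: [478.9, -146.0, 192.6]
ee_rot: [-0.691, 0.723, 0.0, 0.0]
contact_force: [0.3, -0.2, -2.7]
gripper_width: 42.8
```

Call:
send_rows(
  translation=[
    [-30.5, -16, 0],
    [-30.5, -16, 0],
    [-30.5, -15.5, 0],
    [-31, -15.5, 0],
    [-31, -15, 0],
  ],
  dr=[
    [0, 0, 0.4],
    [0, 0, 0.4],
    [0, 0, 0.4],
    [0, 0, 0.4],
    [0, 0, 0.4],
  ],
  grip=[35, 35, 35, 35, 35],
)

```text
clock: 21.15
position: [565.7, 2.7, 192.5]
ee_rot: [-0.679, 0.734, 0.0, -0.0]
contact_force: [0.9, -0.7, -2.8]
gripper_width: 42.6
```

```bash
python3 go.py 565.1 1.6 53 -94.5 5
```

```text
from [565.7   2.7 192.5] phi -94.5 width 42.6 t 21.15 F [ 0.9 -0.7 -2.8] j [ 0.29  0.32 -0.2  -0.   -1.06 -0.37]
n 5 dr/row [ 0.01  0.   -0.01]
[[0.2, 0.1, 27.9], [0.2, 0.1, 27.9], [0.2, 0.1, 27.9], [0.2, 0.1, 27.9], [0.2, 0.1, 27.9]]
```

Call:
send_rows(
  translation=[
    [1, 0.5, 40],
    [1, 0, 40],
    [0, 0, 35],
    [0, 0, 16],
    [0, 0, 6],
  ],
  dr=[
    [0, 0, 0],
    [0, 0, 0],
    [0, 0, 0],
    [0, 0, 0],
    [0, 0, 0],
  ],
  grip=[35, 35, 35, 35, 35],
)

```text
clock: 21.78
position: [565.1, -0.4, 55.2]
ee_rot: [-0.679, 0.734, 0.0, -0.0]
contact_force: [-0.4, -0.7, -2.9]
gripper_width: 42.6
```

Call:
send_rows(
  translation=[
    [0, 0, 3],
    [0, 0, 0.5],
    [0, 0, 0],
    [0, 0, 0],
    [0, 0, 0],
  ],
  dr=[
    [0, 0, 0],
    [0, 0, 0],
    [0, 0, 0],
    [0, 0, 0],
    [0, 0, 0],
  ],
  grip=[35, 35, 35, 60, 84],
)

```text
clock: 22.4
position: [565.8, -0.3, 52.9]
ee_rot: [-0.679, 0.734, -0.001, 0.001]
contact_force: [0.2, 0.1, -0.1]
gripper_width: 76.1
```

Call:
send_rows(
  translation=[
    [0, 0, 0],
    [0, 0, 0],
    [0, 0, -40],
    [0, 0, -50],
    [0, 0, -50],
  ],
  dr=[
    [0, 0, 0],
    [0, 0, 0],
    [0, 0, 0],
    [0, 0, 0],
    [0, 0, 0],
  ],
  grip=[84, 84, 84, 84, 84],
)

```text
clock: 23.02
position: [564.9, -0.5, 193.5]
ee_rot: [-0.679, 0.734, 0.0, -0.0]
contact_force: [1.1, 0.4, -0.4]
gripper_width: 84.0
```

```bash
python3 m.py; python3 go.py 391.5 -411 192 -90 10
python3 - <<'E'
from a import *
im=grab("scene","k_s7"); cv2.imwrite("pics/k7.png",cv2.resize(im[120:320,60:320][:,:,::-1],None,fx=3,fy=3,interpolation=cv2.INTER_CUBIC))
E
```

```text
y 173 [234.3 208. ] [569.  64.  78.]
y 90 [252.4 258.6] [435.  15.  78.]
y 260 [418.9 274.9] [ 392. -410.   78.]
p 108 [ 94.8 151. ] [732. 454.  78.]
from [ 5.691e+02 -3.000e-01  2.017e+02] phi -94.4 width 83.8 t 23.07 F [1.5 0.1 5.9] j [ 0.29  0.31 -0.19  0.   -1.06 -0.36]
n 10 dr/row [-0.08  0.01 -0.44]
[[42.3, 14.6, 0.7], [42.2, 14.9, 0.7], [42.1, 15.2, 0.7], [42.0, 15.5, 0.8], [41.8, 15.9, 0.8], [41.7, 16.2, 0.8], [41.6, 16.5, 0.9], [41.5, 16.8, 0.9], [41.3, 17.1, 0.9], [41.2, 17.4, 0.9]]
```

View pics/k7.png

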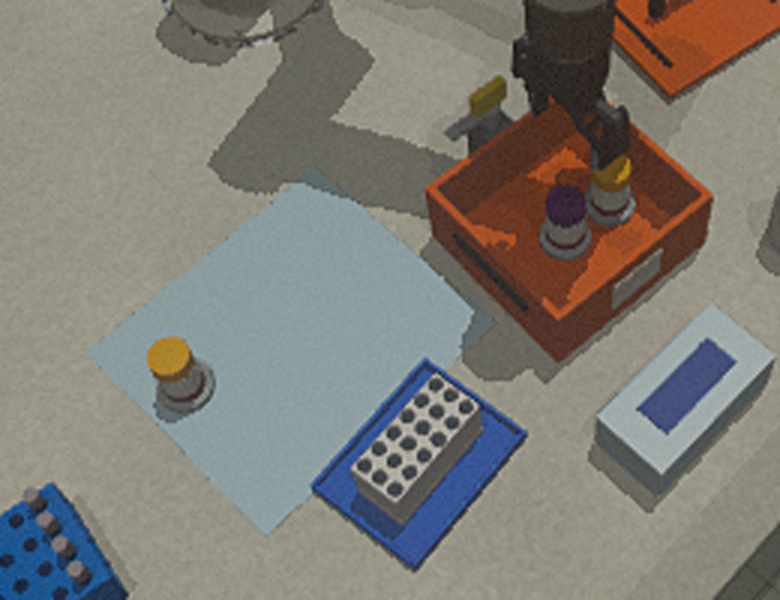

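Two canisters are in the case, purple at (566,220) and yellow at (611,190) in the crop. The last is at (172,358), which gives world (392,-410).

Call:
send_rows(
  translation=[
    [42, 14.5, 0],
    [42, 14.5, 0],
    [42, 15, 0],
    [42, 15, 0],
    [42, 15.5, 0],
  ],
  dr=[
    [0, 0, -0.5],
    [0, 0, -0.5],
    [0, 0, -0.5],
    [0, 0, -0.5],
    [0, 0, -0.5],
  ],
  grip=[85, 85, 85, 85, 85],
)

```text
clock: 23.75
position: [477.1, -206.6, 191.8]
ee_rot: [-0.695, 0.719, 0.0, -0.0]
contact_force: [-0.1, -0.7, 0.8]
gripper_width: 84.9
```

Call:
send_rows(
  translation=[
    [41.5, 16, 0],
    [41.5, 16, 0],
    [41.5, 16.5, 0],
    [41.5, 17, 20],
    [41, 17, 30],
  ],
  dr=[
    [0, 0, -0.4],
    [0, 0, -0.4],
    [0, 0, -0.4],
    [0, 0, -0.4],
    [0, 0, -0.4],
  ],
  grip=[85, 85, 85, 85, 85],
)

```text
clock: 24.38
position: [391.0, -412.3, 142.3]
ee_rot: [0.707, -0.707, 0.001, -0.0]
contact_force: [1.5, 0.1, 0.4]
gripper_width: 84.8
```

```bash
python3 go.py 391.5 -410.5 42.5 -90 3
```

```text
from [ 391.  -412.3  142.3] phi -90.0 width 84.8 t 24.38 F [1.5 0.1 0.4] j [-0.53  0.37 -0.26  0.   -0.94  0.53]
n 3 dr/row [-0.04 -0.03  0.01]
[[-0.7, -0.1, 33.3], [-0.7, -0.1, 33.3], [-0.6, -0.1, 33.3]]
```

Call:
send_rows(
  translation=[
    [-0.5, 0, 33],
    [-0.5, 0, 33],
    [0, 0, 25],
    [0, 0, 9],
    [0, 0, 0],
  ],
  dr=[
    [0, 0, 0],
    [0, 0, 0],
    [0, 0, 0],
    [0, 0, 0],
    [0, 0, 0],
  ],
  grip=[85, 85, 85, 85, 85],
)

```text
clock: 25.0
position: [391.0, -409.7, 41.9]
ee_rot: [0.707, -0.707, -0.0, 0.0]
contact_force: [0.0, -0.1, 0.5]
gripper_width: 85.1
```

Call:
send_rows(
  translation=[
    [0, 0, 0],
    [0, 0, 0],
    [0, 0, 0],
    [0, 0, 0],
    [0, 0, 0],
  ],
  dr=[
    [0, 0, 0],
    [0, 0, 0],
    [0, 0, 0],
    [0, 0, 0],
    [0, 0, 0],
  ],
  grip=[35, 35, 35, 35, 35],
)

```text
clock: 25.62
position: [392.0, -410.2, 43.4]
ee_rot: [0.707, -0.707, 0.001, -0.0]
contact_force: [1.2, 1.8, 6.2]
gripper_width: 42.8
```

Call:
send_rows(
  translation=[
    [0, 0, -10],
    [0, 0, -30],
    [0, 0, -40],
    [0, 0, -40],
    [0, 0, -30],
  ],
  dr=[
    [0, 0, 0],
    [0, 0, 0],
    [0, 0, 0],
    [0, 0, 0],
    [0, 0, 0],
  ],
  grip=[35, 35, 35, 35, 35],
)

```text
clock: 26.25
position: [390.6, -409.4, 193.5]
ee_rot: [-0.707, 0.707, 0.0, 0.0]
contact_force: [0.0, 0.0, -1.4]
gripper_width: 43.0
```

```bash
python3 go.py 559.7 -67 192 -94.5 10
```

```text
from [ 390.6 -409.4  193.5] phi -90.0 width 43.0 t 26.25 F [ 0.   0.  -1.4] j [-0.52  0.32 -0.2  -0.   -1.06  0.52]
n 10 dr/row [-0.    0.    0.45]
[[-34.2, -16.9, 0.2], [-34.4, -16.6, 0.2], [-34.5, -16.4, 0.2], [-34.6, -16.1, 0.2], [-34.8, -15.8, 0.2], [-34.9, -15.5, 0.2], [-35.0, -15.3, 0.2], [-35.1, -15.0, 0.2], [-35.2, -14.7, 0.2], [-35.3, -14.5, 0.1]]
```

Call:
send_rows(
  translation=[
    [-34, -17, 0],
    [-34.5, -16.5, 0],
    [-34.5, -16.5, 0],
    [-34.5, -16, 0],
    [-35, -16, 0],
  ],
  dr=[
    [0, 0, 0.5],
    [0, 0, 0.5],
    [0, 0, 0.5],
    [0, 0, 0.5],
    [0, 0, 0.5],
  ],
  grip=[35, 35, 35, 35, 35],
)

```text
clock: 26.88
position: [475.5, -237.3, 191.6]
ee_rot: [-0.691, 0.723, 0.001, -0.0]
contact_force: [0.2, -0.2, -1.6]
gripper_width: 42.9
```

Call:
send_rows(
  translation=[
    [-35, -15.5, 0],
    [-35, -15.5, 0],
    [-35, -15, 0],
    [-35, -14.5, 0],
    [-35, -14.5, 0],
  ],
  dr=[
    [0, 0, 0.4],
    [0, 0, 0.4],
    [0, 0, 0.4],
    [0, 0, 0.4],
    [0, 0, 0.4],
  ],
  grip=[35, 35, 35, 35, 35],
)

```text
clock: 27.5
position: [560.4, -67.2, 191.5]
ee_rot: [-0.679, 0.735, 0.001, -0.001]
contact_force: [0.4, 0.2, -2.9]
gripper_width: 42.8
```

```bash
python3 go.py 559.7 -67 53 -94.5 5
```

```text
from [560.4 -67.2 191.5] phi -94.5 width 42.8 t 27.5 F [ 0.4  0.2 -2.9] j [ 0.17  0.32 -0.2  -0.   -1.06 -0.25]
n 5 dr/row [ 0.03  0.   -0.01]
[[-0.0, 0.1, 27.7], [-0.0, 0.1, 27.7], [-0.0, 0.1, 27.7], [-0.0, 0.1, 27.7], [-0.0, 0.1, 27.7]]
```

Call:
send_rows(
  translation=[
    [-1, 0, 40],
    [-1, 0, 40],
    [0, 0, 35],
    [0, 0, 16],
    [0, 0, 6],
  ],
  dr=[
    [0, 0, 0],
    [0, 0, 0],
    [0, 0, 0],
    [0, 0, 0],
    [0, 0, 0],
  ],
  grip=[35, 35, 35, 35, 35],
)

```text
clock: 28.12
position: [560.9, -66.5, 54.5]
ee_rot: [-0.679, 0.734, 0.0, -0.001]
contact_force: [-1.0, 0.1, -3.2]
gripper_width: 43.1
```

Call:
send_rows(
  translation=[
    [0, 0, 2.5],
    [0, 0, 0.5],
    [0, 0, 0],
    [0, 0, 0],
    [0, 0, 0],
  ],
  dr=[
    [0, 0, 0],
    [0, 0, 0],
    [0, 0, 0],
    [0, 0, 0],
    [0, 0, 0],
  ],
  grip=[35, 35, 35, 60, 84],
)

```text
clock: 28.75
position: [561.9, -66.2, 52.9]
ee_rot: [-0.679, 0.734, -0.001, 0.001]
contact_force: [-0.0, -0.1, -0.4]
gripper_width: 76.2
```

Call:
send_rows(
  translation=[
    [0, 0, 0],
    [0, 0, 0],
    [0, 0, -40],
    [0, 0, -50],
    [0, 0, -50],
  ],
  dr=[
    [0, 0, 0],
    [0, 0, 0],
    [0, 0, 0],
    [0, 0, 0],
    [0, 0, 0],
  ],
  grip=[84, 84, 84, 84, 84],
)

```text
clock: 29.38
position: [561.0, -66.3, 193.5]
ee_rot: [-0.679, 0.734, 0.0, -0.0]
contact_force: [0.4, -0.4, -0.6]
gripper_width: 83.9
```

```bash
python3 go.py 437 354.5 192 -9.5 10
python3 - <<'E'
from a import *
im=grab("scene","k_s8"); cv2.imwrite("pics/k8.png",cv2.resize(im[80:280,130:390][:,:,::-1],None,fx=3,fy=3,interpolation=cv2.INTER_CUBIC))
E
```

```text
from [561.  -66.3 193.5] phi -94.5 width 83.9 t 29.38 F [ 0.4 -0.4 -0.6] j [ 0.17  0.31 -0.2   0.   -1.06 -0.25]
n 10 dr/row [ 0.   0.  -8.5]
[[-41.0, 15.7, 0.2], [-42.8, 9.4, 0.1], [-43.8, 3.0, 0.1], [-43.7, -3.5, 0.1], [-42.7, -9.9, 0.1], [-40.8, -16.1, 0.1], [-38.0, -22.0, 0.1], [-34.3, -27.4, 0.1], [-29.9, -32.1, 0.1], [-24.8, -36.2, 0.2]]
```

View pics/k8.png

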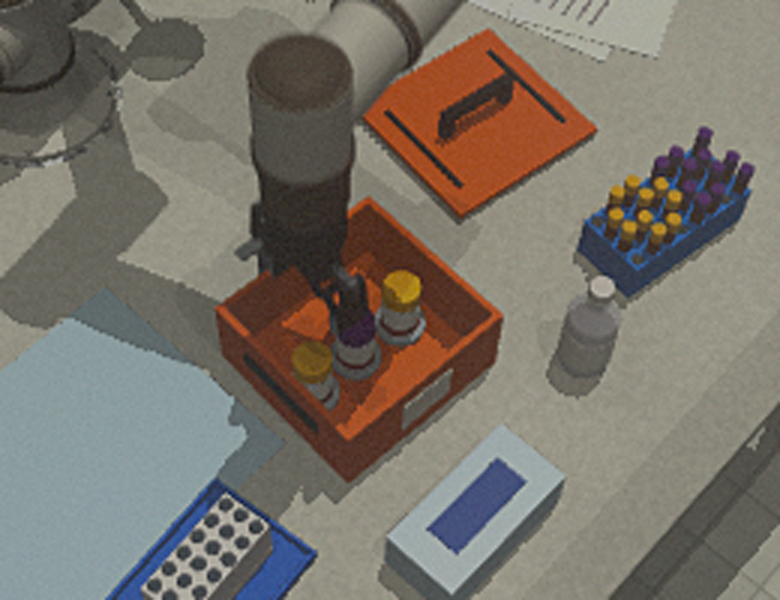

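All three canisters stand in the case, at (313,375), (355,345) and (402,305) in the crop. I check the lid handle before grasping it.

```bash
python3 - <<'E'
from a import *
ci=arm.camera_info("top"); im=cv2.imread("pics/tm.png"); 
print(unproj((128.65,258.66),56,ci).round(1))
c=cv2.imread("pics/top0.png"); h=cv2.cvtColor(c,cv2.COLOR_BGR2HSV); 
blk=((h[...,2]<60)).astype(np.uint8); m=comp(blk,(128.6,258.7))
print(fitbox(m,ci,(437,355,-.16),16,110,44,60,6))
r=arm.place_of("lid","scene"); print(r[:2])
r=arm.place_of("lid","top"); print(r[:2])
E
python3 go.py 437 354.5 150 -99.5 10
```

```text
[[436.4 348.7  56. ]]
[ 4.36732e+02  3.50613e+02 -9.55600e+00  9.80000e-02]
[{'xyz': [434.9, 358.4, -1.5], 'confidence': 0.92}]
[{'xyz': [432.8, 357.1, -2.0], 'confidence': 0.58}]
from [563.  -66.1 195.6] phi -94.5 width 84.3 t 29.52 F [-0.3 -0.6 -0.5] j [ 0.17  0.31 -0.2   0.   -1.06 -0.25]
n 10 dr/row [-0.04  0.01  0.5 ]
[[-40.9, 15.9, 4.5], [-40.8, 16.2, 4.5], [-40.7, 16.6, 4.5], [-40.5, 16.9, 4.5], [-40.4, 17.3, 4.5], [-40.2, 17.6, 4.5], [-40.1, 18.0, 4.5], [-39.9, 18.3, 4.5], [-39.7, 18.7, 4.5], [-39.6, 19.0, 4.6]]
```

Call:
send_rows(
  translation=[
    [-41, 16, 0],
    [-41, 16, 0],
    [-41, 16.5, 0],
    [-40.5, 17, 0],
    [-40.5, 17, 0],
  ],
  dr=[
    [0, 0, 0.5],
    [0, 0, 0.5],
    [0, 0, 0.5],
    [0, 0, 0.5],
    [0, 0, 0.5],
  ],
  grip=[50, 50, 50, 50, 50],
)

```text
clock: 30.15
position: [497.4, 145.7, 190.8]
ee_rot: [-0.662, 0.749, 0.0, -0.001]
contact_force: [-0.1, -0.2, -0.5]
gripper_width: 49.9
```

Call:
send_rows(
  translation=[
    [-40, 17.5, 0],
    [-40, 18, 10],
    [-40, 18, 20],
    [-40, 18.5, 30],
    [-40, 19, 30],
  ],
  dr=[
    [0, 0, 0.5],
    [0, 0, 0.5],
    [0, 0, 0.5],
    [0, 0, 0.5],
    [0, 0, 0.5],
  ],
  grip=[50, 50, 50, 50, 50],
)

```text
clock: 30.78
position: [435.4, 356.2, 100.2]
ee_rot: [-0.646, 0.763, -0.0, -0.001]
contact_force: [1.4, 0.1, 0.3]
gripper_width: 50.1
```

```bash
python3 go.py 437 354.5 34 -99.6 3;  python3 - <<'E'
from a import *
b=[]
for n,(u,v) in(("top",(75,190)),("scene",(220,40))):
    im=grab(n,"l_"+n); b.append(cv2.resize(im[v:v+130,u:u+130][:,:,::-1],None,fx=3,fy=3,interpolation=cv2.INTER_CUBIC))
cv2.imwrite("pics/l1.png",np.hstack(b))
E
```

```text
from [435.4 356.2 100.2] phi -99.5 width 50.1 t 30.77 F [1.4 0.1 0.3] j [ 0.97  0.41 -0.32 -0.   -0.84 -1.14]
n 3 dr/row [ 0.02 -0.03  0.02]
[[0.4, -0.6, 22.1], [0.4, -0.6, 22.1], [0.4, -0.6, 22.1]]
```

View pics/l1.png

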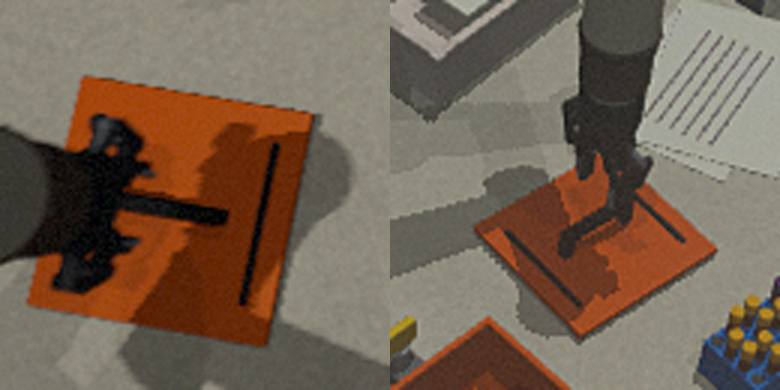

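The handle lies between the open pads, at about (115,205) in the left crop. I go down and close.

Call:
send_rows(
  translation=[
    [0.5, -0.5, 25],
    [0.5, -0.5, 25],
    [0, -0.5, 15],
    [0, 0, 1],
    [0, 0, 0],
  ],
  dr=[
    [0, 0, 0],
    [0, 0, 0],
    [0, 0, 0],
    [0, 0, 0],
    [0, 0, 0],
  ],
  grip=[50, 50, 50, 50, 50],
)

```text
clock: 31.5
position: [438.2, 354.5, 36.8]
ee_rot: [-0.646, 0.763, 0.0, 0.001]
contact_force: [0.4, -0.3, 0.1]
gripper_width: 50.4
```

Call:
send_rows(
  translation=[
    [0, 0, 0],
    [0, 0, 0],
    [0, 0, 0],
    [0, 0, 0],
    [0, 0, 0],
  ],
  dr=[
    [0, 0, 0],
    [0, 0, 0],
    [0, 0, 0],
    [0, 0, 0],
    [0, 0, 0],
  ],
  grip=[8, 8, 8, 8, 8],
)

```text
clock: 32.12
position: [437.9, 354.7, 37.1]
ee_rot: [-0.646, 0.763, 0.0, 0.001]
contact_force: [-3.0, 0.1, 6.5]
gripper_width: 14.7
```

```bash
python3 go.py 437 354.5 34 -99.6 3
```

```text
from [437.9 354.7  37.1] phi -99.5 width 14.7 t 32.12 F [-3.   0.1  6.5] j [ 0.97  0.5  -0.38  0.   -0.7  -1.13]
n 3 dr/row [-0.01  0.02  0.04]
[[0.1, 0.3, 1.0], [0.1, 0.3, 1.0], [0.1, 0.3, 1.0]]
```

Call:
send_rows(
  translation=[
    [0, 0, -5],
    [0, 0, -20],
    [0, 0, -50],
    [0, 0, -60],
    [0, 0, -60],
  ],
  dr=[
    [0, 0, 0],
    [0, 0, 0],
    [0, 0, 0],
    [0, 0, 0],
    [0, 0, 0],
  ],
  grip=[8, 8, 8, 8, 8],
)

```text
clock: 32.75
position: [436.9, 353.4, 231.6]
ee_rot: [-0.646, 0.763, 0.0, -0.001]
contact_force: [1.1, 0.7, -5.1]
gripper_width: 15.3
```

```bash
python3 go.py 565.1 1.6 235 -94.5 10
```

```text
from [436.9 353.4 231.6] phi -99.5 width 15.3 t 32.75 F [ 1.1  0.7 -5.1] j [ 0.97  0.28 -0.15 -0.   -1.15 -1.13]
n 10 dr/row [ 0.01 -0.01 -0.5 ]
[[32.6, -18.5, -0.3], [32.7, -18.2, -0.3], [32.9, -17.9, -0.3], [33.0, -17.6, -0.3], [33.2, -17.3, -0.3], [33.4, -17.0, -0.3], [33.5, -16.7, -0.3], [33.6, -16.4, -0.3], [33.8, -16.1, -0.3], [33.9, -15.8, -0.3]]
```

Call:
send_rows(
  translation=[
    [32.5, -18.5, 0],
    [32.5, -18, 0],
    [33, -18, 0],
    [33, -17.5, 0],
    [33, -17.5, 0],
  ],
  dr=[
    [0, 0, -0.5],
    [0, 0, -0.5],
    [0, 0, -0.5],
    [0, 0, -0.5],
    [0, 0, -0.5],
  ],
  grip=[8, 8, 8, 8, 8],
)

```text
clock: 33.38
position: [501.3, 177.1, 229.8]
ee_rot: [-0.663, 0.749, 0.001, -0.001]
contact_force: [1.0, 0.4, -4.1]
gripper_width: 14.9
```

Call:
send_rows(
  translation=[
    [33.5, -17, 0],
    [33.5, -17, 0],
    [33.5, -16.5, 0],
    [34, -16, 0],
    [34, -16, 0],
  ],
  dr=[
    [0, 0, -0.5],
    [0, 0, -0.5],
    [0, 0, -0.5],
    [0, 0, -0.5],
    [0, 0, -0.5],
  ],
  grip=[8, 8, 8, 8, 8],
)

```text
clock: 34.0
position: [565.7, 1.3, 229.7]
ee_rot: [-0.679, 0.734, 0.001, -0.001]
contact_force: [0.2, 1.2, -4.4]
gripper_width: 15.0
```

Call:
send_rows(
  translation=[
    [0, 0, 30],
    [0, 0, 20],
    [0, 0, 10],
    [0, 0, 0],
    [0, 0, 0],
  ],
  dr=[
    [0, 0, 0],
    [0, 0, 0],
    [0, 0, 0],
    [0, 0, 0],
    [0, 0, 0],
  ],
  grip=[8, 8, 8, 8, 8],
)

```text
clock: 34.62
position: [567.0, 2.8, 172.0]
ee_rot: [-0.679, 0.734, -0.001, 0.001]
contact_force: [0.5, -0.6, -4.3]
gripper_width: 15.0
```

```bash
python3 go.py 565.1 1.6 150 -94.5 3;  python3 - <<'E'
from a import *
for n in("top","scene"):
    im=grab(n,"p_"+n)
b=[cv2.imread("pics/p_top.png")[130:270,180:330],cv2.imread("pics/p_scene.png")[110:250,180:330]]
cv2.imwrite("pics/p1.png",cv2.resize(np.hstack(b),None,fx=2.6,fy=2.6,interpolation=cv2.INTER_CUBIC))
ci=arm.camera_info("top"); c=cv2.imread("pics/p_top.png"); h=cv2.cvtColor(c,cv2.COLOR_BGR2HSV).astype(int)
E
```

```text
from [567.    2.8 172. ] phi -94.5 width 15.0 t 34.62 F [ 0.5 -0.6 -4.3] j [ 0.29  0.34 -0.22  0.   -1.01 -0.37]
n 3 dr/row [-0.03  0.01  0.01]
[[0.5, 0.6, 7.3], [0.4, 0.6, 7.3], [0.4, 0.6, 7.3]]
```

View pics/p1.png

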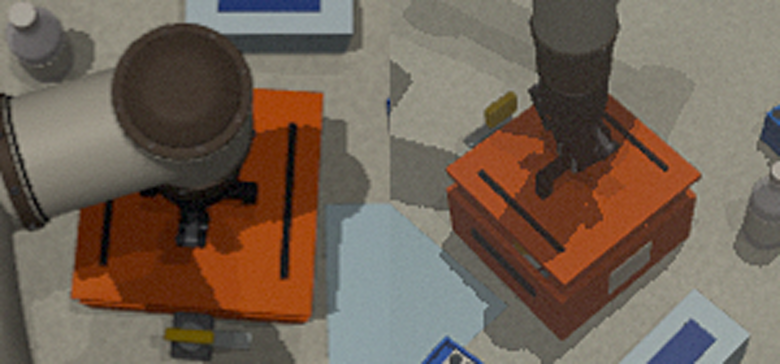

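Run:
```python
from a import *
im=cv2.imread("pics/p_top.png")
a=cv2.resize(im[150:270,195:315],None,fx=5,fy=5,interpolation=cv2.INTER_CUBIC)
ci=arm.camera_info("top")
# predicted outline plate top if lid centred at TCP (567,2.8), z top 153
for (x,y,yaw) in((567,2.8,-4.5),):
    q=proj(boxc(x,y,np.radians(yaw),216,226,153,153),ci)[[0,2,6,4]]
    q=((q-[195,150]+.5)*5-.5)
    cv2.polylines(a,[np.round(q).astype(np.int32)],True,(255,255,0),1)
cv2.imwrite("pics/p2.png",a)
```

```text
(no output)
```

View pics/p2.png

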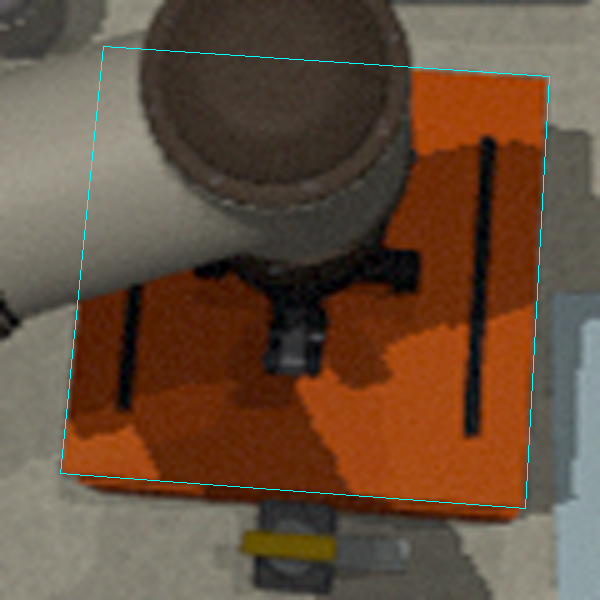

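The predicted outline of the plate, drawn at the TCP, matches the lid edges to about a pixel; the corner at (525,508) agrees. So the lid is centred in the grip. I lower it in steps.

Call:
send_rows(
  translation=[
    [0.5, 0.5, 10],
    [0.5, 0.5, 10],
    [0.5, 0.5, 8],
    [0, 0, 0],
    [0, 0, 0],
  ],
  dr=[
    [0, 0, 0],
    [0, 0, 0],
    [0, 0, 0],
    [0, 0, 0],
    [0, 0, 0],
  ],
  grip=[8, 8, 8, 8, 8],
)

```text
clock: 35.35
position: [565.1, 1.2, 143.3]
ee_rot: [-0.679, 0.734, -0.0, 0.0]
contact_force: [-0.1, 0.0, -3.7]
gripper_width: 14.9
```

```bash
python3 go.py 565.1 1.6 134 -94.5 3
```

```text
from [565.1   1.2 143.3] phi -94.5 width 14.9 t 35.35 F [-0.1  0.  -3.7] j [ 0.29  0.36 -0.26  0.   -0.94 -0.37]
n 3 dr/row [-0.01 -0.    0.  ]
[[-0.1, 0.0, 3.1], [-0.1, 0.0, 3.1], [-0.1, 0.0, 3.1]]
```

Call:
send_rows(
  translation=[
    [0, 0, 2],
    [0, 0, 2],
    [0, 0, 2],
    [0, 0, 2],
    [0, 0, 1],
  ],
  dr=[
    [0, 0, 0],
    [0, 0, 0],
    [0, 0, 0],
    [0, 0, 0],
    [0, 0, 0],
  ],
  grip=[8, 8, 8, 8, 8],
)

```text
clock: 35.98
position: [564.7, 1.2, 133.9]
ee_rot: [-0.679, 0.734, 0.0, -0.0]
contact_force: [-0.8, -0.9, -4.9]
gripper_width: 14.8
```

Call:
send_rows(
  translation=[
    [0, 0, 1],
    [0, 0, 1],
    [0, 0, 0],
    [0, 0, 0],
    [0, 0, 0],
  ],
  dr=[
    [0, 0, 0],
    [0, 0, 0],
    [0, 0, 0],
    [0, 0, 0],
    [0, 0, 0],
  ],
  grip=[8, 8, 8, 8, 8],
)

```text
clock: 36.6
position: [564.9, 1.2, 133.1]
ee_rot: [-0.679, 0.734, -0.0, 0.0]
contact_force: [-3.8, 0.3, 5.8]
gripper_width: 15.0
```

Call:
send_rows(
  translation=[
    [0, 0, 0],
    [0, 0, 0],
    [0, 0, 0],
    [0, 0, 0],
    [0, 0, -20],
  ],
  dr=[
    [0, 0, 0],
    [0, 0, 0],
    [0, 0, 0],
    [0, 0, 0],
    [0, 0, 0],
  ],
  grip=[30, 45, 50, 50, 50],
)

```text
clock: 37.22
position: [563.7, 1.0, 150.7]
ee_rot: [-0.679, 0.734, 0.001, -0.002]
contact_force: [-0.0, -0.3, 0.7]
gripper_width: 49.8
```

Call:
send_rows(
  translation=[
    [0, 0, -40],
    [0, 0, -40],
    [0, 0, 0],
    [0, 0, 0],
    [0, 0, 0],
  ],
  dr=[
    [0, 0, 0],
    [0, 0, 0],
    [0, 0, 0],
    [0, 0, 0],
    [0, 0, 0],
  ],
  grip=[50, 50, 50, 50, 50],
)

```text
clock: 37.85
position: [564.1, 1.1, 230.7]
ee_rot: [-0.679, 0.734, 0.001, -0.001]
contact_force: [0.0, 0.3, 0.0]
gripper_width: 50.0
```

```bash
python3 go.py 433.5 13.5 225 -94.5 4;  python3 - <<'E'
from a import *
for n in("top","scene"):
    im=grab(n,"q_"+n)
b=[cv2.imread("pics/q_top.png")[140:280,180:330],cv2.imread("pics/q_scene.png")[120:260,180:330]]
cv2.imwrite("pics/q1.png",cv2.resize(np.hstack(b),None,fx=2.6,fy=2.6,interpolation=cv2.INTER_CUBIC))
E
```

```text
from [564.1   1.1 230.7] phi -94.5 width 50.0 t 37.85 F [0.  0.3 0. ] j [ 0.29  0.28 -0.14 -0.   -1.15 -0.37]
n 4 dr/row [ 0.04 -0.01 -0.  ]
[[-0.5, 32.8, 1.5], [-0.5, 32.8, 1.5], [-0.5, 32.8, 1.5], [-0.5, 32.8, 1.5]]
```

View pics/q1.png

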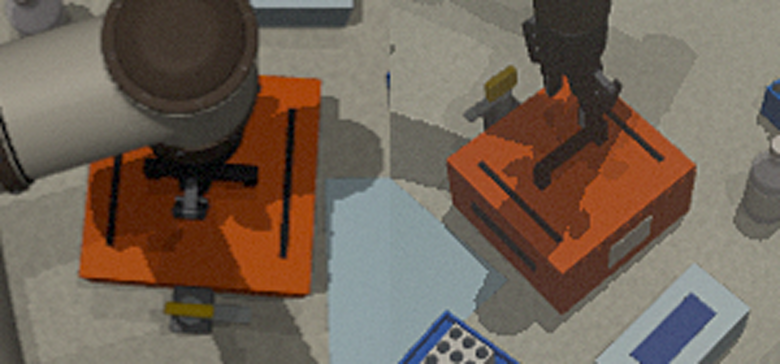

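The lid sits flush all round in both views, and the yellow bar at (190,310) still lies along the front wall. Now the clamp.

Call:
send_rows(
  translation=[
    [-0.5, 33, 1],
    [-0.5, 33, 1],
    [-0.5, 33, 1],
    [-0.5, 32.5, 2],
    [0, 0, 30],
  ],
  dr=[
    [0, 0, 0],
    [0, 0, 0],
    [0, 0, 0],
    [0, 0, 0],
    [0, 0, 0],
  ],
  grip=[50, 50, 50, 50, 50],
)

```text
clock: 38.58
position: [433.4, 13.8, 198.4]
ee_rot: [-0.679, 0.734, -0.001, 0.002]
contact_force: [0.5, 0.6, -0.2]
gripper_width: 49.8
```

```bash
python3 go.py 433.7 14 131 -94.5 3
```

```text
from [433.4  13.8 198.4] phi -94.4 width 49.8 t 38.58 F [ 0.5  0.6 -0.2] j [ 0.41  0.08 -0.49  0.   -1.   -0.49]
n 3 dr/row [-0.09  0.04  0.02]
[[-0.0, 0.0, 22.5], [-0.0, -0.0, 22.5], [-0.0, -0.1, 22.5]]
```

Call:
send_rows(
  translation=[
    [0, 0, 23],
    [0, 0, 23],
    [0, 0, 17],
    [0, 0, 2],
    [0, 0, 0],
  ],
  dr=[
    [0, 0, 0],
    [0, 0, 0],
    [0, 0, 0],
    [0, 0, 0],
    [0, 0, 0],
  ],
  grip=[50, 50, 50, 50, 50],
)

```text
clock: 39.2
position: [434.2, 13.6, 132.4]
ee_rot: [-0.679, 0.734, -0.0, 0.0]
contact_force: [-0.8, 0.7, -0.4]
gripper_width: 50.1
```

Call:
send_rows(
  translation=[
    [0, 0, 0],
    [0, 0, 0],
    [0, 0, 0],
    [0, 0, 0],
    [0, 0, 0],
  ],
  dr=[
    [0, 0, 0],
    [0, 0, 0],
    [0, 0, 0],
    [0, 0, 0],
    [0, 0, 0],
  ],
  grip=[5, 5, 5, 5, 5],
)

```text
clock: 39.83
position: [433.7, 13.6, 132.8]
ee_rot: [-0.679, 0.734, 0.0, 0.0]
contact_force: [-3.5, 2.4, 6.1]
gripper_width: 10.8
```

Call:
send_rows(
  translation=[
    [0, 0, 0],
    [0, 0, 0],
    [0, 0, 0],
    [0, 0, 0],
    [0, 0, 0],
  ],
  dr=[
    [0, 0, -9],
    [0, 0, -9],
    [0, 0, -9],
    [0, 0, -9],
    [0, 0, -9],
  ],
  grip=[5, 5, 5, 5, 5],
)

```text
clock: 40.45
position: [433.6, 13.6, 132.8]
ee_rot: [0.909, -0.416, -0.0, -0.0]
contact_force: [-3.7, 1.7, 5.8]
gripper_width: 11.0
```

Call:
send_rows(
  translation=[
    [0, 0, 0],
    [0, 0, 0],
    [0, 0, 0],
    [0, 0, 0],
    [0, 0, 0],
  ],
  dr=[
    [0, 0, -9],
    [0, 0, -9],
    [0, 0, -9],
    [0, 0, -9],
    [0, 0, -7],
  ],
  grip=[5, 5, 5, 5, 5],
)

```text
clock: 41.08
position: [433.6, 13.6, 132.8]
ee_rot: [0.999, -0.055, -0.0, -0.0]
contact_force: [-3.9, 1.7, 6.4]
gripper_width: 11.0
```

```bash
python3 go.py 433.7 14 230 -5 3
```

```text
from [433.6  13.6 132.8] phi -6.3 width 11.0 t 41.08 F [-3.9  1.7  6.4] j [ 0.41  0.17 -0.58 -0.   -0.82  1.05]
n 3 dr/row [-0.01  0.   -0.43]
[[0.0, -0.1, -32.4], [0.0, -0.1, -32.4], [0.0, -0.1, -32.4]]
```

Call:
send_rows(
  translation=[
    [0, 0, 0],
    [0, 0, 0],
    [0, 0, 0],
    [0, 0, -40],
    [0, 0, -50],
  ],
  dr=[
    [0, 0, 0],
    [0, 0, 0],
    [0, 0, 0],
    [0, 0, 0],
    [0, 0, 0],
  ],
  grip=[30, 45, 50, 50, 50],
)

```text
clock: 41.7
position: [433.2, 13.2, 222.3]
ee_rot: [0.998, -0.057, -0.002, 0.001]
contact_force: [1.2, 1.1, -0.4]
gripper_width: 50.0
```

Call:
send_rows(
  translation=[
    [0, -50, -20],
    [0, -50, 0],
    [0, -50, 0],
    [0, -50, 0],
    [0, -50, 0],
  ],
  dr=[
    [0, 0, 0],
    [0, 0, 0],
    [0, 0, 0],
    [0, 0, 0],
    [0, 0, 0],
  ],
  grip=[50, 50, 50, 50, 50],
)

```text
clock: 42.32
position: [462.2, 263.5, 242.1]
ee_rot: [0.998, -0.057, 0.0, 0.0]
contact_force: [-0.4, -0.1, 2.0]
gripper_width: 50.3
```

Run:
```python
from a import *
for n in("top","scene"):
    im=grab(n,"z_"+n)
a=cv2.imread("pics/z_top.png"); ci=arm.camera_info("top")
b=[cv2.resize(a[145:285,190:330],(400,400),interpolation=cv2.INTER_CUBIC),cv2.resize(cv2.imread("pics/z_scene.png")[120:320,80:280+0],(400,400),interpolation=cv2.INTER_CUBIC)]
cv2.imwrite("pics/z1.png",np.hstack(b))
h=cv2.cvtColor(a,cv2.COLOR_BGR2HSV); H,S,V=[h[...,i].astype(int) for i in range(3)]
org=(H<14)&(S>150)&(V>50)
print("case+lid",fitbox(comp(org,(258,210)),ci,(565,2,-.08),216,226,0,114))
mk=(H>18)&(H<35)&(S>130)&(V>80)
print("knob",fitbox(comp(mk,(252,258)),ci,(434,13,0.),46,12,125.5,159.5,8))
s=arm.read_state(); print(s["position"],s["clock"])
```

```text
case+lid [ 5.64463e+02  1.40000e+00 -4.39700e+00  1.30000e-02]
knob [ 4.32152e+02  1.32720e+01 -6.32100e+00  1.19000e-01]
[462.76535993 265.86425147 241.28370934] 42.425
```

View pics/z1.png

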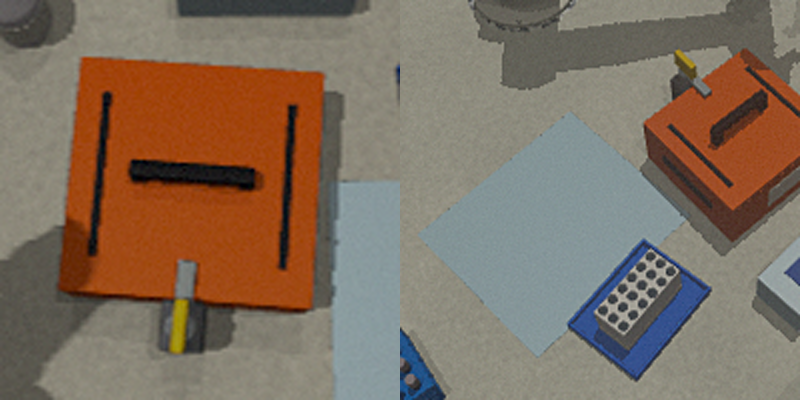

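The left crop shows the steel finger over the lid at (187,278), pointing straight in. The right crop shows the rack standing in the tray at (640,290), and the mat is empty. Nothing is in the gripper, so I hand in.

Run:
```python
from bench import arm
print(arm.job_done(), arm.read_state()["clock"])
```

```text
the job is handed in; nothing more can be done
the job is handed in; nothing more can be done
```

The job is done and handed in at about 42 s of the 210 s allowed; no verdict was reported.

**What I did:**
- I swung the clamp finger clear and stood the white rack in the blue tray.
- I put the three canisters present (two yellow, one purple) upright in a row on the case floor. One yellow canister was knocked aside partway through, so I measured it again before picking it up.
- I fitted the lid, then turned the clamp in over it and moved the arm clear.

**Last checks:**
- **Lid:** it looked flush all round. The lid-and-case outline fitted within 1 mm and 0.2° of the case's pose from before. It touched down at the expected height.
- **Clamp:** the final picture put the bar at −6.3° against the case's −4.4°, so about 1.54 rad. The finger shows over the lid.
- **Rack and canisters:** the rack stood upright in the tray in the last picture. I last saw the canisters upright before the lid went on.
- **Bystanders:** I noticed no movement of the tube rack, sanitiser bottle or glove box in the pictures, but did not measure them at the end.

**Disagreement:** before the lift, estimates of the lid's y position ranged from 349 to 358 mm. I used 354.6 from its outline, and an overlay on the lifted lid agreed to about a pixel. No check failed.

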